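Load the slotted masses on the piston gauge

ROBOT

A 7-joint arm with a two-finger parallel gripper is mounted at the origin on a cart in front of the work surface, level with it; the furniture and walls round the work are solid. World frame = base frame: x ahead of the robot, y to its left, z up, the work surface at z = 0. Lengths are in mm, angles in rad, forces in N, time in s.
With the tool pointing down it reaches from about 425 to 950 mm from the base axis. Payload 16.7 kg.
Tool frame: the origin (TCP) lies between the finger pads; the fingertips stand 11 mm ahead of it and the grasp point (between the pads) lies 8 mm behind it; z points along the fingers, y is the line along which they close (so a half turn about z gives the same grasp; the last joint's range is limited). The gripper opens to 94 mm and grips with 3 to 60 N. Pads are 16 mm wide; open, the fingers measure 119 mm over their backs; the gripper's body (75 mm by 177 mm) begins 78 mm behind the grasp point.
Start: joints at [1.071, 0.426, 0.074, 1.606, -0.034, 1.111, -0.067], TCP at [231.931, -633.864, 216.467] pointing down, gripper open.
Joint ranges: [-2.85, 2.85], [-0.5, 2.14], [-1.23, 1.37], [0.21, 2.46], [-1.02, 4.16], [0.16, 2.05], [-2.73, 2.73]. Speed limits (rad/s): [1.89, 1.89, 2.39, 2.39, 3.01, 3.01, 3.01].

INTERFACE

Orientations are given as a 3x3 rotation matrix whose columns are the frame's x, y, z axes.
In Python, from rig import robot gives the robot as it stands.
- The arm moves only by the tool step_arm, never from a script. Its argument "motion" is a list that holds one entry, the list of rows, each a list of 7 numbers: the turn, a rotation vector about the tool's x, y, z in units of 8 degrees (1.0 is 8 degrees), then the shift along the tool's x, y, z in cm, then the finger opening in cm, from 0 to 9.4. In form: [[[wx, wy, wz, tx, ty, tz, claw], ...]]. A call has 1 to 5 rows; each row shifts and turns the commanded pose from where the row before left it, along the tool's axes as they then stand; what a row does not reach is not made up. A row lasts 1/8 s, in which the tool goes at most 62.5 mm and 10.7 degrees, less where a joint would pass 70% of its speed; a pose out of reach is approached as far as the arm can. A call is refused whole if a number of a shift passes 6.25 or a number of a turn 1, either way. A call with a gripper value outside its range is refused whole. The fingers move at their own pace and stop on an object; "newtons" is the grip in N (left out, the last holds). Time passes only in rows, so rows that do not move let the fingers close. It gives the time, the measured TCP pose, the force, the opening and the grip force at its end, in the units of the state.
- robot.sense(): the state, without advancing time (a new reading comes with each control period).
- robot.grab_frame(name): name is "scene" or "side" or "wrist"; returns a dict with "color" (384x512x3 uint8, red, green, blue), "z_map" (384x512 float32, mm along the optical axis (not along the pixel's ray), 0 where there is no reading), "fx", "fy", "cx", "cy" (pixels), "R" (3x3) and "t" (3): a world point X has camera coordinates R X + t. Camera axes: x right, y down, z forward; pixel columns grow to the right and rows downward; lengths in mm; the calibration is good to about 2 mm. A picture is of the moment at which its call begins.
- robot.finish_job(): hands the job in; it is judged then, once.
Trained networks look in the newest picture that a camera, given by its name, has taken for a name from the list of things; names that differ only in an ending like _2 or _b are one class to them, and where a whole thing is asked for, a point or a joint stands for the part that bears it (a point fixed in the world has none). Each returns a list of dicts, best first, with "conf" (0 to 1); they miss things now and then, are a little off and sometimes report something else, mostly with a low value. They report only what shows in the picture. A call takes as long as a camera call. They do not tell look-alikes from the thing itself.
- robot.boxes_of(camera, name): "extent" ([centre column, centre row, width, height] in pixels, round what is visible of it).
- robot.spot_point(camera, name): "xy" ([column, row] in pixels: a listed point, or the origin of a listed thing).
The state is a dict: "clock": time; "joint_positions": joint angles; "qvel": joint speeds; "tau": joint torques, N m; "eef_pos": TCP position; "orientation": TCP orientation; "ft_force": force on the tool from outside, world axes, zero at the start; "torque": the same for the moment, N m; "width": finger opening in mm; "grip_force": force on a finger pad.
Only numpy, scipy, OpenCV 4.12 (cv2) and the standard library are available. Lean on these libraries where they do the work, as an engineer would, in place of code of your own. Each camera call takes 0.05 s, during which the arm holds its last target. There are 200 camera calls.

TASK

Load the piston gauge's weight carrier with the three slotted steel discs from the sloped rack: the thickest at the bottom, then the middle one, then the thinnest, each with its slot facing the opposite way to the slot of the disc under it. Bring each one in sideways under the knob and slide it home until you feel its slot touch the stem, so that it is centred; touch the stem only lightly, set the disc down flat and gently, since the carrier floats on a soft gas piston that must never be driven down to its stop, and let go of it before you fetch the next. Leave the loaded carrier floating free, and leave the other parts on the bench alone.

Things in the scene. Friction and masses are not known exactly. Their poses are not given: they have to be found in the camera images.
- mass_300: thickest of the three slotted steel discs: 56 mm across, 18 mm thick, 300 g, 3 black dots on its upper face. Origin: centre of its underside; z out of its upper face. A 9.5 mm slot runs along +x from its closed end, 4 mm behind the centre (x = -4 mm), out through the rim. Grip it by the rim along its y. Starts face up in one of the rack's berths, slot mouth uphill
- mass_200: middle of the three slotted steel discs: 56 mm across, 12 mm thick, 200 g, 2 black dots on its upper face. Origin: centre of its underside; z out of its upper face. A 9.5 mm slot runs along +x from its closed end, 4 mm behind the centre (x = -4 mm), out through the rim. Grip it by the rim along its y. Starts face up in one of the rack's berths, slot mouth uphill
- mass_100: thinnest of the three slotted steel discs: 56 mm across, 6 mm thick, 100 g, 1 black dot on its upper face. Origin: centre of its underside; z out of its upper face. A 9.5 mm slot runs along +x from its closed end, 4 mm behind the centre (x = -4 mm), out through the rim. Grip it by the rim along its y. Starts face up in one of the rack's berths, slot mouth uphill
- mass_200_mouth (a point): point at the slot mouth of the 12 mm disc, 24 mm from its centre along its +x, at half its thickness
- mass_100_mouth (a point): point at the slot mouth of the 6 mm disc, 24 mm from its centre along its +x, at half its thickness
- mass_rack: fixed wooden rack, 300 mm wide (y), 80 mm deep, 75 mm high, its board sloping 35 degrees, rising along +x. Origin: centre of its foot. Berths at y = -90, 0, 90 mm: a disc lies tilted 35 degrees on a 36 mm green pad, 4 mm clear of the board round its rim, its lower rim on two brass pins 36 mm apart that stand 13 mm off the board. 34 mm are free between discs; the board's ends are flush
- carrier_plate (a point): centre of the upper face of the gauge's weight carrier, on the stem axis; moves with it. The carrier is a level steel plate, 48 mm across (less than the discs), with an upright stem 8 mm thick in the middle
- stem: the carrier's upright stem, 8 mm thick, with a dark knob 18 mm wide, too wide for the slots, 56 to 68 mm above the plate. Origin: its foot on the plate (the same point as carrier_plate). Rigid sideways; a push of more than 12 N on it harms the piston
- carrier (a joint): how far the carrier has sunk on its floating piston, m: 0 empty (plate 110 mm above the bench), hard stop at 0.025. It behaves as a soft spring of 400 N/m, so each 100 g sinks it about 2.5 mm: 7.5 mm under the first disc, 12.5 under two, 14.7 under all three
- piston_gauge: fixed grey gauge under the carrier, housing 150 (x) x 130 (y) x 38 mm with a 62 mm flange and 47 mm collar in the middle up to 76 mm high, a round spirit level, 48 mm high, and a black valve knob, 57 mm high, at its -x corners. Origin: centre of its underside, on the stem axis
- gauge: bystander: loose round dial gauge, 99 x 67 x 33 mm, lying on the bench; origin at its underside
- adapter: bystander: loose brass adapter, 26 mm wide, 42 mm tall, standing; origin at its underside
- tee: bystander: loose steel tee fitting, 44 x 64 x 26 mm, lying on the bench; origin at its underside
Things that resemble listed ones, but are neither listed nor needed, are in the scene too. What is shaped like the mass_200 but turquoise is not meant.

How it is judged (in metres and radians):
On the way, in this order (a step that is already met when the one before it is completed fails the run):
1. the 18 mm disc is pushed home: its slot touches the stem with the disc centred (contact force between stem and mass_300 above 0.5 N and horizontal distance between mass_300 and carrier_plate below 0.0015 m).
2. the 18 mm disc lies flat and centred on the carrier plate, released (horizontal distance between mass_300 and carrier_plate below 0.0015 m and angle between mass_300's own z axis and vertical below 0.06 rad and z of mass_300 in the frame of carrier_plate between -0.003 and 0.003 m and contact force between the fingers and mass_300 below 0.3 N), for 0.2 s.
3. the 12 mm disc is pushed home: its slot touches the stem with the disc centred (contact force between stem and mass_200 above 0.5 N and horizontal distance between mass_200 and carrier_plate below 0.0015 m).
4. the 12 mm disc lies flat and centred on it, slot the opposite way, released (horizontal distance between mass_200 and carrier_plate below 0.0015 m and angle between mass_200's own z axis and vertical below 0.06 rad and z of mass_200 in the frame of carrier_plate between 0.015 and 0.021 m and contact force between the fingers and mass_200 below 0.3 N and x of mass_200_mouth in the frame of mass_300 below -0.02 m), for 0.2 s.
5. the 6 mm disc is pushed home: its slot touches the stem with the disc centred (contact force between stem and mass_100 above 0.5 N and horizontal distance between mass_100 and carrier_plate below 0.0015 m).
6. the 6 mm disc lies flat and centred on top, slot opposite to that of the 12 mm disc, released (horizontal distance between mass_100 and carrier_plate below 0.0015 m and angle between mass_100's own z axis and vertical below 0.06 rad and z of mass_100 in the frame of carrier_plate between 0.027 and 0.033 m and contact force between the fingers and mass_100 below 0.3 N and x of mass_100_mouth in the frame of mass_200 below -0.02 m), for 0.2 s.
At the end, for the whole second after the job is handed in: from the bottom the 18, 12 and 6 mm discs lie flat (3.4 degrees) on the carrier, each within 1.5 mm of the stem axis and 3 mm of its close-stacked height, slots opposite to the one below within about 33 degrees, released, at rest, carrier floating 12 to 18 mm down (all of step 2 and all of step 4 and all of step 6 and value of joint carrier between 0.012 and 0.018 m and linear speed of each of mass_300, mass_200, mass_100 below 0.02 m/s); the robot touches nothing.
It fails at once if the stem is rammed (something presses on it with more than 12 N) (contact force between stem and anything else above 12 N).
It fails at once if the carrier is driven down to its stop (more than 22.5 mm down) (value of joint carrier above 0.0225 m).
It fails at once if a bystander is moved by more than 15 mm or knocked over (distance of any of gauge, adapter, tee from where it was at the start of the episode above 0.015 m or angle between adapter's own z axis and vertical above 0.5 rad).
It also fails if it takes over 72 s, if anything falls off the work surface, if the arm or the gripper's body presses on something with over 40 N, if the wrist force passes 120 N, or if a joint passes its speed limit or range.

## Working session

There is one attempt and no reset: what is moved stays moved. The work goes in short steps, Python scripts to look and compute and a tool call to move; the robot and the scene stay as the last step left them, time stands still between calls to the robot, and variables do not carry over. Pictures are saved under pics/ and viewed, at most 10 in all, crops included, and the job is handed in when it is done.

Besides the shell and the picture viewer there is one more tool, called after ">>>" by a JSON object that holds its "method" and its "body", one argument or row to a line. step_arm: Moves the arm, as the interface text tells. Its arguments: {"type":"object","properties":{"motion":{"type":"array"},"newtons":{"type":"number"}},"required":["motion"]}

```bash
mkdir -p pics; ls; cat > h.py <<'E'
import numpy as np, cv2
from rig import robot
def px2w(f,u,v,z=None):
    z=f["z_map"][int(round(v)),int(round(u))] if z is None else z
    return f["R"].T@(np.array([(u-f["cx"])/f["fx"]*z,(v-f["cy"])/f["fy"]*z,z])-f["t"])
def w2px(f,X):
    c=f["R"]@np.asarray(X,float)+f["t"]; return c[0]/c[2]*f["fx"]+f["cx"],c[1]/c[2]*f["fy"]+f["cy"]
def cloud(f):
    v,u=np.mgrid[:384,:512]; z=f["z_map"]
    P=np.stack([(u-f["cx"])/f["fx"]*z,(v-f["cy"])/f["fy"]*z,z],-1)-f["t"]
    return P@f["R"]
E
python3 - <<'E'
from h import *
ims=[]
for c in("scene","side"):
    f=robot.grab_frame(c); ims.append(f["color"])
    np.savez("f_"+c,**f)
    print(c,f["fx"],(-f["R"].T@f["t"]).round(),f["R"].round(2).tolist())
    for n in("mass_300","mass_200","mass_100","mass_rack","stem","piston_gauge","gauge","adapter","tee","carrier_plate"):
        b=robot.spot_point(c,n)
        print(n,[(np.round(d["xy"]).tolist(),round(d["conf"],2),px2w(f,*d["xy"]).round().tolist()) for d in b[:4]])
    cv2.imwrite(f"pics/{c}.png",cv2.resize(f["color"][:,:,::-1],(800,600),interpolation=cv2.INTER_CUBIC))
s=robot.sense();print({k:np.round(v,3).tolist() for k,v in s.items()})
E
```

```text
pics
scene 434.50733231870396 [-160.  819.  695.] [[-0.76, -0.65, -0.01], [-0.32, 0.38, -0.87], [0.56, -0.66, -0.5]]
mass_300 [([249.0, 272.0], 0.66, [390.0, 213.0, 14.0]), ([233.0, 229.0], 0.64, [494.0, 157.0, 62.0]), ([255.0, 220.0], 0.64, [491.0, 76.0, 53.0]), ([208.0, 245.0], 0.57, [507.0, 236.0, 52.0])]
mass_200 [([249.0, 272.0], 0.66, [390.0, 213.0, 14.0]), ([233.0, 229.0], 0.64, [494.0, 157.0, 62.0]), ([255.0, 220.0], 0.64, [491.0, 76.0, 53.0]), ([208.0, 245.0], 0.57, [507.0, 236.0, 52.0])]
mass_100 [([249.0, 272.0], 0.66, [390.0, 213.0, 14.0]), ([233.0, 229.0], 0.64, [494.0, 157.0, 62.0]), ([255.0, 220.0], 0.64, [491.0, 76.0, 53.0]), ([208.0, 245.0], 0.57, [507.0, 236.0, 52.0])]
mass_rack [([231.0, 247.0], 0.84, [478.0, 182.0, 29.0]), ([150.0, 295.0], 0.42, [458.0, 447.0, 65.0])]
stem [([314.0, 170.0], 0.5, [474.0, -176.0, 113.0]), ([231.0, 250.0], 0.45, [474.0, 188.0, 24.0])]
piston_gauge [([311.0, 202.0], 0.86, [443.0, -123.0, 37.0]), ([312.0, 171.0], 0.41, [475.0, -171.0, 109.0])]
gauge [([336.0, 174.0], 0.6, [493.0, -349.0, 26.0])]
adapter [([310.0, 170.0], 0.74, [486.0, 
[... 943 characters left out ...]
uge [([284.0, 302.0], 0.75, [462.0, -539.0, 280.0])]
adapter [([285.0, 215.0], 0.56, [598.0, -50.0, 1.0]), ([248.0, 188.0], 0.44, [480.0, 74.0, 41.0])]
tee [([245.0, 145.0], 0.63, [516.0, 395.0, 16.0])]
carrier_plate [([260.0, 224.0], 0.51, [479.0, -176.0, 112.0])]
{'clock': 1.1, 'joint_positions': [1.071, 0.426, 0.074, 1.606, -0.034, 1.111, -0.067], 'qvel': [0.001, 0.0, -0.002, 0.001, -0.002, 0.002, -0.0], 'tau': [-0.003, -93.554, 3.662, -45.456, -0.049, 0.013, -0.0], 'eef_pos': [231.913, -633.879, 216.457], 'orientation': [[0.939, 0.344, -0.0], [0.344, -0.939, 0.0], [0.0, -0.0, -1.0]], 'ft_force': [-0.211, 0.121, 0.409], 'torque': [-0.014, 0.014, 0.005], 'grip_force': 0.0, 'width': 94.074}
```

View pictures.

```bash
python3 - <<'E'
import numpy as np,cv2
a=np.load("f_scene.npz");b=np.load("f_side.npz")
A=cv2.resize(a["color"][120:360,100:400,::-1],(800,640),interpolation=cv2.INTER_CUBIC)[:600]
B=cv2.resize(b["color"][110:320,180:380,::-1],(630,600)[:2],interpolation=cv2.INTER_CUBIC)
cv2.imwrite("pics/a.png",A);cv2.imwrite("pics/b.png",B)
E
```

```text
(no output)
```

View pics/a.png

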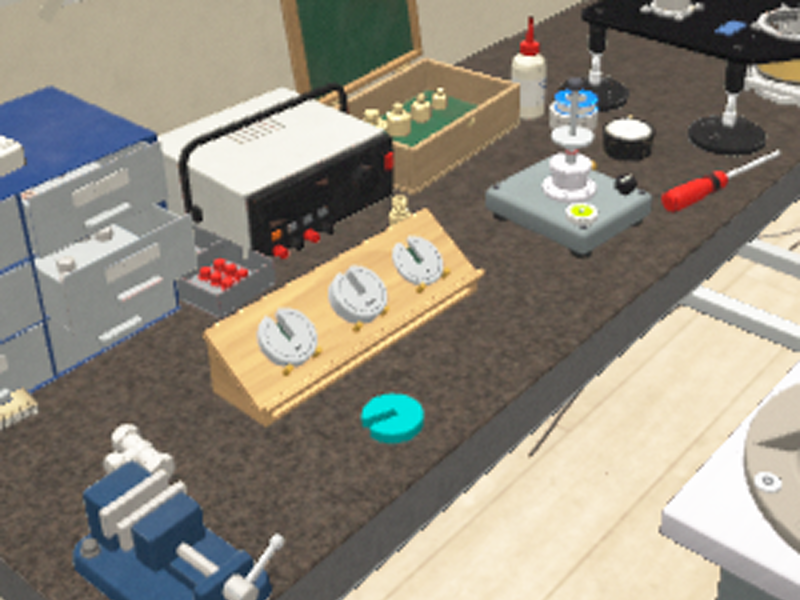

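View pics/b.png

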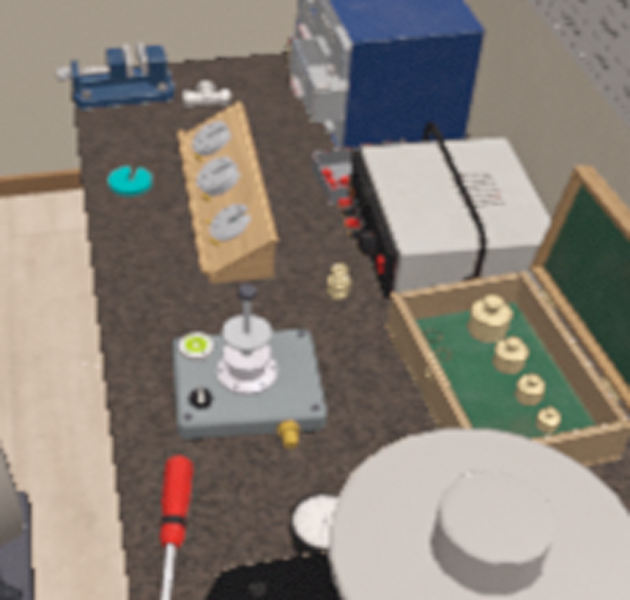

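```bash
python3 - <<'E'
from h import *
for c,sp in(("scene",[(208,245),(233,229),(256,219)]),("side",[(246,158),(249,167),(253,181)])):
    f=dict(np.load(f"f_{c}.npz"));P=cloud(f)
    M=(P[...,0]>440)&(P[...,0]<540)&(P[...,1]>-10)&(P[...,1]<320)&(P[...,2]>15)&(P[...,2]<110)
    n0=np.array([-np.sin(.611),0,np.cos(.611)])
    Q=P[M]; col=f["color"][M].astype(int)
    # board: wood-coloured (r-b large); iterate plane
    wood=(col[:,0]-col[:,2]>50)
    B=Q[wood]
    d=np.median(B@n0);B=B[abs(B@n0-d)<8]
    for _ in range(5):
        m=B.mean(0);n=np.linalg.svd(B-m,full_matrices=False)[2][2];n*=np.sign(n[2]);r=(B-m)@n;B=B[abs(r)<2.5]
    print(c,"board",m.round(1),"n",n.round(3),"tilt",np.degrees(np.arccos(n[2])).round(1),"yaw",np.degrees(np.arctan2(-n[1],-n[0])).round(1),len(B))
    met=(abs(col[:,0]-col[:,2])<25)&(col[:,0]>110)
    D=Q[met];h=(D-m)@n
    D=D[(h>5)&(h<30)];h=(D-m)@n
    yv=np.cross(n,[1,0,0]);yv=np.array([-n[1],n[0],0]);yv/=np.linalg.norm(yv);yv*=np.sign(yv[1])
    s=(D-m)@yv
    lab=np.round(s/30)
    print("hist",np.histogram(s,np.arange(-160,161,20)))
    for lo,hi in((-150,-45),(-45,45),(45,150)):
        k=(s>lo)&(s<hi)
        if k.sum()>20:
            d=D[k];hh=h[k];t=hh>np.percentile(hh,60)-3
            print(lo,k.sum(),"h med",np.median(hh[t]).round(1),np.percentile(hh,[20,50,80]).round(1),"centre",((d[t].min(0)+d[t].max(0))/2).round(1),d[t].mean(0).round(1))
    # knob & plate
    M=(abs(P[...,0]-480)<50)&(abs(P[...,1]+175)<50)&(P[...,2]>85)&(P[...,2]<200)
    Q=P[M]
    for lo,hi in((100,118),(125,160),(160,185)):
        q=Q[(Q[:,2]>lo)&(Q[:,2]<hi)]
        print("gauge",lo,len(q),q.mean(0).round(1),((q.min(0)+q.max(0))/2).round(1),np.ptp(q,axis=0).round(1))
E
```

```text
scene board [505.9 165.9  46.3] n [-0.566  0.021  0.824] tilt 34.5 yaw -2.1 1563
hist (array([  0,  33,  85,  90,  16,   1, 102, 120, 117,   0,  45, 127, 147,
        27,   0,   0]), array([-160, -140, -120, -100,  -80,  -60,  -40,  -20,    0,   20,   40,
         60,   80,  100,  120,  140,  160]))
-150 224 h med 10.1 [ 8.1  9.8 11.1] centre [495.2  62.   52.5] [493.9  63.9  52.8]
-45 340 h med 22.0 [17.3 21.2 22.9] centre [491.4 153.6  62.2] [490.3 154.4  62.6]
45 346 h med 15.7 [13.4 15.3 16.8] centre [498.1 244.2  56.9] [496.7 244.   57.1]
gauge 100 102 [ 471.3 -176.2  109.5] [ 473.4 -178.   111. ] [48.  50.3 12.1]
gauge 125 27 [ 472.3 -178.   144.5] [ 472.5 -177.7  143.7] [ 5.9 10.7 32.4]
gauge 160 32 [ 471.3 -175.9  172.3] [ 470.6 -176.6  169.5] [15.5 16.4 18.2]
side board [506.2 110.3  50.3] n [-0.561  0.016  0.827] tilt 34.2 yaw -1.6 466
hist (array([ 0,  0,  0,  0, 34, 37, 26,  0, 31, 40, 43,  5,  1, 37, 31, 21]), array([-160, -140, -120, -100,  -80,  -60,  -40,  -20,    0,   20,   40,
         60,   80,  100,  120,  140,  160]))
-150 54 h med 9.6 [ 8.1  9.6 11. ] centre [494.7  49.   53.4] [493.6  47.5  54.8]
-45 118 h med 21.1 [ 8.9 13.7 21.4] centre [494.1 138.3  63.3] [492.8 136.1  65. ]
45 129 h med 16.8 [12.3 15.1 19.6] centre [496.4 208.   62.5] [495.7 205.1  62.5]
gauge 100 136 [ 471.6 -183.6  110.3] [ 471.9 -181.2  111.2] [46.7 46.1 11.3]
gauge 125 15 [ 471.5 -183.2  142.3] [ 471.6 -183.9  142.8] [ 3.3  5.1 30.7]
gauge 160 31 [ 471.6 -183.9  175. ] [ 472.1 -183.6  171. ] [16.  15.7 19.5]
```

>>> {"method": "step_arm", "body": {
  "motion": [
    [[0,0,0,1.5,-5.5,-1.5,9.4],[0,0,0,1.5,-5.5,-1.5,9.4],[0,0,0,1.5,-5.5,-1.5,9.4],[0,0,0,1.5,-5.5,-1.5,9.4],[0,0,0,1.5,-5.5,-1.5,9.4]]
  ]
}}

```text
clock: 1.72
eef_pos: [207.6, -348.1, 292.0]
orientation: [[0.939, 0.344, 0.0], [0.344, -0.939, -0.0], [0.0, 0.001, -1.0]]
ft_force: [0.1, -0.1, 1.3]
width: 93.8
grip_force: 0.0
```

>>> {"method": "step_arm", "body": {
  "motion": [
    [[0,0,0,5.5,-2.2,-0.5,9.4],[0,0,0,5.5,-2.2,-0.5,9.4],[0,0,0,5.5,-2.2,-0.5,9.4],[0,0,0,5.5,-2.2,0,9.4],[0,0,0,5.5,-2.2,0,9.4]]
  ]
}}

```text
clock: 2.35
eef_pos: [429.6, -150.6, 306.9]
orientation: [[0.939, 0.343, 0.001], [0.343, -0.939, -0.0], [0.001, 0.001, -1.0]]
ft_force: [0.8, -1.3, -0.6]
width: 94.3
grip_force: 0.0
```

>>> {"method": "step_arm", "body": {
  "motion": [
    [[0,0,0.925,0,0,0,9.4],[0,0,0.925,0,0,0,9.4],[0,0,0.925,0,0,0,9.4],[0,0,0,0,-6,0,9.4],[0,0,0,0,-6,0,9.4]]
  ]
}}

```text
clock: 2.98
eef_pos: [432.6, -30.9, 306.7]
orientation: [[0.999, -0.038, 0.001], [-0.038, -0.999, -0.0], [0.001, 0.0, -1.0]]
ft_force: [1.4, -0.3, -0.3]
width: 94.1
grip_force: 0.0
```

>>> {"method": "step_arm", "body": {
  "motion": [
    [[0,0,0,0,-6,0,9.4],[0,0,0,0,-6,0,9.4],[0,0,0,0,-6,0,9.4],[0,0,0,0,0,0,9.4]]
  ]
}}

```text
clock: 3.48
eef_pos: [438.8, 152.0, 306.8]
orientation: [[1.0, -0.03, 0.0], [-0.03, -1.0, 0.001], [0.0, -0.001, -1.0]]
ft_force: [0.5, -0.8, 0.4]
width: 94.4
grip_force: 0.0
```

```bash
python3 - <<'E'
from h import *
s=robot.sense();print({k:np.round(v,3).tolist() for k,v in s.items()})
f=robot.grab_frame("wrist");np.savez("f_w1",**f)
R=np.array(s["orientation"]);C=-f["R"].T@f["t"]
print("cam in tool",(R.T@(C-s["eef_pos"])).round(1),(f["R"]@R).round(3).tolist(),f["fx"])
for n in("mass_200","mass_200_mouth"):
    print(n,[(np.round(d["xy"]).tolist(),round(d["conf"],2),px2w(f,*d["xy"]).round().tolist()) for d in robot.spot_point("wrist",n)[:5]])
cv2.imwrite("pics/w1.png",cv2.resize(f["color"][:,:,::-1],(800,600),interpolation=cv2.INTER_CUBIC))
E
```

```text
{'clock': 3.475, 'joint_positions': [0.286, 0.043, -0.766, 1.903, 0.031, 1.206, -2.092], 'qvel': [0.046, -0.017, 0.078, 0.028, 0.002, 0.005, 0.073], 'tau': [-3.491, -42.182, -5.057, -48.688, -0.05, -0.3, -2.15], 'eef_pos': [438.766, 151.983, 306.837], 'orientation': [[1.0, -0.03, 0.0], [-0.03, -1.0, 0.001], [0.0, -0.001, -1.0]], 'ft_force': [0.46, -0.806, 0.425], 'torque': [-0.034, -0.045, 0.011], 'grip_force': 0.0, 'width': 94.446}
cam in tool [ 7.130e+01 -1.000e-01 -1.676e+02] [[0.002, 1.0, -0.001], [-0.971, 0.002, -0.239], [-0.239, 0.001, 0.971]] 333.3935270230109
mass_200 [([206.0, 196.0], 0.76, [388.0, 222.0, -0.0]), ([254.0, 116.0], 0.55, [503.0, 149.0, 47.0])]
mass_200_mouth [([174.0, 97.0], 0.98, [527.0, 244.0, 58.0]), ([189.0, 187.0], 0.95, [403.0, 247.0, 0.0])]
```

View pics/w1.png

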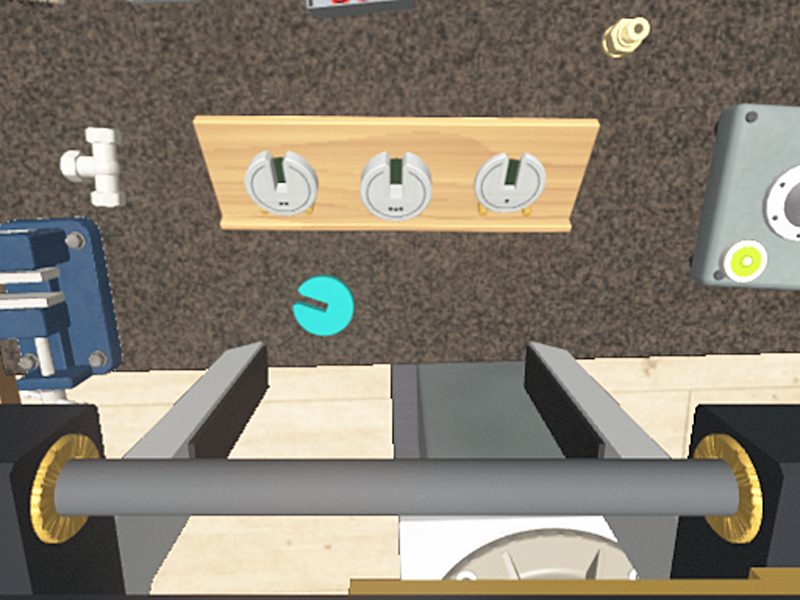

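```bash
cat > rk.py <<'E'
from h import *
def rack(f):
    P=cloud(f);hsv=cv2.cvtColor(f["color"],cv2.COLOR_RGB2HSV).astype(int)
    M=(P[...,0]>430)&(P[...,0]<550)&(P[...,1]>-30)&(P[...,1]<330)&(P[...,2]>10)&(P[...,2]<110)
    B=P[M&(hsv[...,1]>60)&(hsv[...,2]>140)]
    n0=np.array([-np.sin(.611),0,np.cos(.611)]);d=np.median(B@n0);B=B[abs(B@n0-d)<8]
    for _ in range(6):
        m=B.mean(0);n=np.linalg.svd(B-m,full_matrices=False)[2][2];n*=np.sign(n[2]);B=B[abs((B-m)@n)<1.5]
    print("board",m.round(1),n.round(4),"tilt",np.degrees(np.arccos(n[2])).round(2),"yaw",np.degrees(np.arctan2(-n[1],-n[0])).round(2),len(B),((B-m)@n).std().round(2))
    X=np.array([1,0,0])-n*n[0];X/=np.linalg.norm(X)
    h=(P-m)@n
    L=(M&(hsv[...,1]<50)&(h>5)&(h<30)).astype(np.uint8)
    k,lab,st,c=cv2.connectedComponentsWithStats(L)
    for i in range(1,k):
        if st[i,4]<200: continue
        hh=h[lab==i];t=np.median(hh);D=P[(lab==i)&(abs(h-t)<1.5)]
        cnt=cv2.findContours((lab==i).astype(np.uint8),0,2)[0][0]
        # circle fit of hull in board coords
        yv=np.cross(n,X);uv=np.stack([(D-m)@X,(D-m)@yv],1).astype(np.float32)
        (c0,r)=cv2.minEnclosingCircle(uv)
        print("px",c[i].round(),"h",t.round(2),"centre top",(m+X*c0[0]+yv*c0[1]+n*t).round(1),"r",round(r,1),"y mid",((D[:,1].min()+D[:,1].max())/2).round(1))
E
python3 - <<'E'
from rk import *
f=dict(np.load("f_w1.npz"));rack(f)
cv2.imwrite("pics/w1c.png",cv2.resize(f["color"][70:155,120:390,::-1],(800,252),interpolation=cv2.INTER_CUBIC))
E
```

```text
board [521.3 146.4  55.6] [-0.5617  0.0195  0.8271] tilt 34.19 yaw -1.99 7803 0.58
px [180. 117.] h 15.37 centre top [501.1 240.7  58.2] r 28.1 y mid 240.5
px [253. 120.] h 21.47 centre top [494.7 151.3  63.4] r 28.0 y mid 151.2
px [326. 117.] h 9.78 centre top [497.8  61.3  53.4] r 28.7 y mid 60.9
```

View pics/w1c.png

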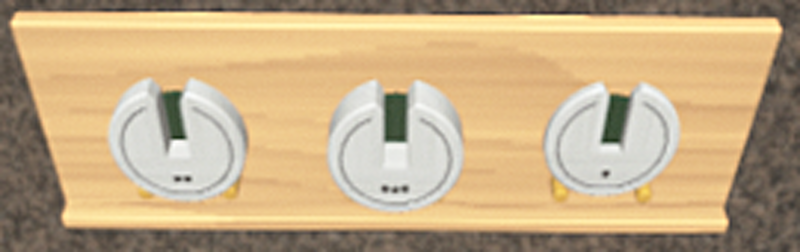

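```bash
cat > go.py <<'E'
from h import *
def go(T,yaw,tilt,cmdpos=None):
    "remaining turn (8deg units, tool axes) and shift (cm, in final tool axes). tool z tilted fwd by tilt"
    from scipy.spatial.transform import Rotation as Ro
    a,b=np.radians([yaw,tilt])
    x=np.array([np.cos(a)*np.cos(b),np.sin(a)*np.cos(b),np.sin(b)]);z=np.array([np.cos(a)*np.sin(b),np.sin(a)*np.sin(b),-np.cos(b)])
    G=np.stack([x,np.cross(z,x),z],1)
    s=robot.sense();R=np.array(s["orientation"])
    w=Ro.from_matrix(R.T@G).as_rotvec(degrees=True)/8
    d=(np.array(T)-s["eef_pos"])/10
    print("turn",w.round(3),"shift final axes",(G.T@d).round(3),"shift now",(R.T@d).round(3),"q",np.round(s["joint_positions"],2),"t",s["clock"],"F",np.round(s["ft_force"],2),"pos",np.round(s["eef_pos"],2),"w",round(s["width"],1),"rpy err",)
n=np.array([-.573,.02,.819])
U={300:np.array([505.,150.9,48.7]),200:np.array([508.,240.4,48.4]),100:np.array([501.3,61.2,48.5])}
E
echo
```

>>> {"method": "step_arm", "body": {
  "motion": [
    [[0,0.875,0,0,0,0,9],[0,0.875,0,0,0,0,9],[0,0.875,0,0,0,0,9],[0,0.875,0,0,0,0,9],[0,0.875,0,0,0,0,9]]
  ]
}}

```text
clock: 4.25
eef_pos: [439.6, 146.4, 307.1]
orientation: [[0.816, -0.039, 0.577], [-0.032, -0.999, -0.023], [0.578, 0.0, -0.816]]
ft_force: [0.2, 0.2, 0.5]
width: 90.1
grip_force: 0.0
```

>>> {"method": "step_arm", "body": {
  "motion": [
    [[0,0,0,0,0,0,9]]
  ]
}}

```text
clock: 4.38
eef_pos: [438.3, 145.8, 306.3]
orientation: [[0.818, -0.039, 0.574], [-0.03, -0.999, -0.025], [0.575, 0.003, -0.818]]
ft_force: [-0.4, -0.3, 0.7]
width: 90.0
grip_force: 0.0
```

```bash
python3 -c "
from go import *
go(U[300]+12*n,-2,35)"
```

```text
turn [ 0.033 -0.012 -0.012] shift final axes [-9.334 -0.741 23.713] shift now [-9.373 -0.834 23.694] q [ 0.32 -0.37 -0.83  2.29  0.1   0.58 -2.22] t 4.375 F [-0.42 -0.29  0.69] pos [438.35 145.82 306.3 ] w 90.0 rpy err
```

>>> {"method": "step_arm", "body": {
  "motion": [
    [[0,0,0,-2.3,-0.2,4,9],[0,0,0,-2.35,-0.2,4,9],[0,0,0,-2.35,-0.2,4,9],[0,0,0,-2.35,-0.2,3,9],[0,0,0,0,0,2,9]]
  ]
}}

```text
clock: 5.0
eef_pos: [440.8, 127.8, 176.9]
orientation: [[0.837, -0.02, 0.547], [-0.028, -1.0, 0.008], [0.546, -0.022, -0.837]]
ft_force: [0.5, -0.2, 0.1]
width: 89.9
grip_force: 0.0
```

>>> {"method": "step_arm", "body": {
  "motion": [
    [[0,0,0,0,0,0,9],[0,0,0,0,0,0,9]]
  ]
}}

```text
clock: 5.25
eef_pos: [440.6, 128.5, 177.3]
orientation: [[0.836, -0.016, 0.548], [-0.025, -1.0, 0.008], [0.548, -0.02, -0.837]]
ft_force: [0.1, -0.2, 0.9]
width: 90.2
grip_force: 0.0
```

```bash
python3 -c "
from rk import *
from go import *
f=robot.grab_frame('wrist');np.savez('f_w2',**f);rack(f)
go(U[300]+12*n,-2,35)
cv2.imwrite('pics/w2.png',f['color'][:,:,::-1])"
```

```text
board [517.8 145.3  53.6] [-0.5681  0.0205  0.8227] tilt 34.64 yaw -2.07 15022 0.59
px [135. 205.] h 15.63 centre top [500.8 241.2  58.4] r 28.3 y mid 241.5
px [230. 209.] h 21.72 centre top [494.  151.5  63.4] r 28.1 y mid 151.8
px [325. 207.] h 9.9 centre top [497.5  61.7  53.7] r 28.0 y mid 61.6
turn [-0.191  0.225  0.035] shift final axes [-2.156 -2.464 12.983] shift now [-1.734 -2.126 13.105] q [ 0.68 -0.14 -1.23  2.46  0.62  0.28 -2.73] t 5.3 F [ 0.18  0.23 -0.3 ] pos [440.5  128.5  177.24] w 90.0 rpy err
```

View pics/w2.png

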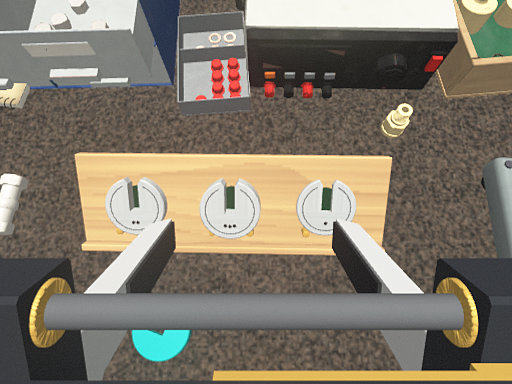

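```bash
cat > kin.py <<'E'
import numpy as np, itertools
from scipy.spatial.transform import Rotation as Ro
from scipy.optimize import least_squares
rz=lambda a:Ro.from_euler('z',a).as_matrix(); ry=lambda a:Ro.from_euler('y',a).as_matrix()
def fk(q,p,s):
    h,L1,L2,L3,a1,a2,a3,o1,o7,a0=p
    R=rz(s[0]*q[0]+o1);x=np.array([0,0,h])+R@[a0,0,0]
    R=R@ry(q[1]);x=x+R@[a1,0,L1];R=R@rz(s[1]*q[2])@ry(q[3]);x=x+R@[a2,0,L2]
    R=R@rz(s[2]*q[4])@ry(q[5]);x=x+R@[a3,0,L3];R=R@rz(s[3]*q[6]+o7)
    return x,R
E
python3 - <<'E'
from kin import *
from rig import robot
s=robot.sense()
def full(o): return np.array(o)
D=[([1.071,.426,.074,1.606,-.034,1.111,-.067],[231.913,-633.879,216.457],[[0.939,0.344,0],[0.344,-0.939,0],[0,0,-1]]),
([0.286,0.043,-0.766,1.903,0.031,1.206,-2.092],[438.766,151.983,306.837],[[1,-.03,0],[-.03,-1,.001],[0,-.001,-1]]),
([.32,-.37,-.83,2.29,.1,.58,-2.22],[438.35,145.82,306.3],[[0.818,-0.039,0.574],[-0.03,-0.999,-0.025],[0.575,0.003,-0.818]]),
(s["joint_positions"],s["eef_pos"],s["orientation"])]
print(np.round(s["joint_positions"],3).tolist())
D=[tuple(map(np.array,d)) for d in D]
best=[]
for sg in itertools.product([1,-1],repeat=4):
  for o1 in(0,1.57,3.14,-1.57):
   for o7 in (0,1.57,3.14,-1.57):
    def res(p): 
        r=[]
        for q,x,R in D:
            X,RR=fk(q,p,sg);r+=list((X-x)/10)+list(((RR-R)*20).ravel())
        return r
    o=least_squares(res,[300,400,400,250,0,0,0,o1,o7,0],max_nfev=40)
    best.append((o.cost,sg,o.x))
best.sort(key=lambda b:b[0])
for b in best[:3]:print(round(b[0],3),b[1],b[2].round(3))
np.savez("kin",p=best[0][2],s=best[0][1])
E
```

```text
[0.677, -0.144, -1.226, 2.46, 0.619, 0.282, -2.731]
3.114 (-1, -1, -1, -1) [ 2.65859e+02  5.72135e+02  4.67358e+02  3.53200e+02 -1.24900e+00
  1.28050e+01 -5.09100e+00 -9.10000e-02  1.48900e+00  1.89930e+01]
3.114 (-1, -1, -1, -1) [ 2.65860e+02  5.72135e+02  4.67358e+02  3.53200e+02 -1.24900e+00
  1.28050e+01 -5.09100e+00 -9.10000e-02  1.48900e+00  1.89930e+01]
3.114 (-1, -1, -1, -1) [ 2.65859e+02  5.72135e+02  4.67358e+02  3.53200e+02 -1.24900e+00
  1.28050e+01 -5.09100e+00 -9.10000e-02  1.48900e+00  1.89930e+01]
```

```bash
cat > kin.py <<'E'
import numpy as np
from scipy.spatial.transform import Rotation as Ro
from scipy.optimize import least_squares
rz=lambda a:Ro.from_euler('z',a).as_matrix(); ry=lambda a:Ro.from_euler('y',a).as_matrix()
def fk(q,p):
    h,L1,L2,L3,a1,a2,a3,a0,b0,b1,b2,o1,o7,b3=p
    R=rz(-q[0]+o1);x=np.array([0,0,h])+R@[a0,b0,0]
    R=R@ry(q[1]);x=x+R@[a1,b1,L1];R=R@rz(-q[2])@ry(q[3]);x=x+R@[a2,b2,L2]
    R=R@rz(-q[4])@ry(q[5]);x=x+R@[a3,b3,L3];R=R@rz(-q[6]+o7)
    return x,R
lo=np.array([-2.85,-.5,-1.23,.21,-1.02,.16,-2.73]);hi=np.array([2.85,2.14,1.37,2.46,4.16,2.05,2.73])
def jac(q,p):
    x,R=fk(q,p);J=np.zeros((6,7))
    for i in range(7):
        d=q.copy();d[i]+=1e-5;X,RR=fk(d,p);J[:3,i]=(X-x)/1e-5/1000;J[3:,i]=Ro.from_matrix(RR@R.T).as_rotvec()/1e-5
    return x,R,J
def move(q,X,G,p,n=40):
    "pinv path straight to pose"
    q=q.copy();x0,R0,_=jac(q,p);w=Ro.from_matrix(G@R0.T).as_rotvec()
    for k in range(1,n+1):
        for _ in range(2):
            x,R,J=jac(q,p);xt=x0+(X-x0)*k/n;Rt=Ro.from_rotvec(w*k/n).as_matrix()@R0
            q=q+np.linalg.pinv(J)@np.r_[(xt-x)/1000,Ro.from_matrix(Rt@R.T).as_rotvec()]
    return q
def pose(yaw,tilt):
    a,b=np.radians([yaw,tilt])
    x=np.array([np.cos(a)*np.cos(b),np.sin(a)*np.cos(b),np.sin(b)]);z=np.array([np.cos(a)*np.sin(b),np.sin(a)*np.sin(b),-np.cos(b)])
    return np.stack([x,np.cross(z,x),z],1)
E
python3 - <<'E'
from kin import *
from rig import robot
s=robot.sense()
D=[([1.071,.426,.074,1.606,-.034,1.111,-.067],[231.913,-633.879,216.457],[[0.939,0.344,0],[0.344,-0.939,0],[0,0,-1]]),
([0.286,0.043,-0.766,1.903,0.031,1.206,-2.092],[438.766,151.983,306.837],[[1,-.03,0],[-.03,-1,.001],[0,-.001,-1]]),
([.32,-.37,-.83,2.29,.1,.58,-2.22],[438.35,145.82,306.3],[[0.818,-0.039,0.574],[-0.03,-0.999,-0.025],[0.575,0.003,-0.818]]),
(s["joint_positions"],s["eef_pos"],s["orientation"])]
D=[tuple(map(np.array,d)) for d in D]
def res(p):
    r=[]
    for q,x,R in D:
        X,RR=fk(q,p);r+=list((X-x)/5)+list(((RR-R)*50).ravel())
    return r+list((p[4:11]/200))+[p[11]*3,(p[12]-1.5708)*3,p[13]/200]
o=least_squares(res,[266,572,467,353]+[0]*8+[1.57,0],max_nfev=300)
print(o.cost,o.x.round(2));
for q,x,R in D:
    X,RR=fk(q,o.x);print((X-x).round(1),abs(RR-R).max().round(3))
np.save("p",o.x)
p=o.x
# pinv hypothesis: w1 from start via the path taken
q=D[0][0];
for X,y in(((207.6,-348.1,292),20.1),((429.6,-150.6,306.9),20.1),((430,-150.6,306.8),-2.1),((438.7,152,306.8),-2)):
    q=move(q,np.array(X),pose(y,0),p)
print(q.round(2))
q=move(D[1][0],D[2][1],D[2][2],p);print(q.round(2))
E
```

```text
0.19108137577016887 [279.76 557.93 496.51 350.19  -1.92   2.97   3.49   2.78 -13.49 -13.49
 -27.1   -0.     1.57  -8.63]
[-0.2 -0.  -0.3] 0.002
[ 0.  -0.2  0.3] 0.002
[ 0.2  0.6 -0.4] 0.006
[-0.2 -0.2  0.4] 0.001
[ 0.28  0.04 -0.76  1.9   0.03  1.21 -2.1 ]
[ 0.32 -0.37 -0.83  2.29  0.1   0.59 -2.23]
```

```bash
cat > plan.py <<'E'
from kin import *
from rig import robot
p=np.load("p.npy");rng=np.random.default_rng(0)
q0=np.array(robot.sense()["joint_positions"])
n=np.array([-.573,.02,.819]);U3=np.array([504.4,151.1,48.7]);U2=np.array([507.7,240.9,48.5]);U1=np.array([501,61.5,48.6])
def marg(q): return np.minimum(q-lo,hi-q).min()
best=[]
pre=U3+140*n
def tail(q,ms):
    for X,y,t in((pre,-2,35),(U3+8*n,-2,35),(pre,-2,35),(np.array([400,-50,250]),-2,0),(np.array([410,-180,190]),0,0),(np.array([474,-180,120]),0,0)):
        q=move(q,X,pose(y,t),p,8);ms.append(marg(q))
        if ms[-1]<-.3:return q
    return q
import time;t0=time.time()
while time.time()-t0<100:
    k=rng.integers(1,4);w=[]
    for _ in range(k):
        r=rng.uniform(430,850);a=rng.uniform(-1.3,.7);w.append((np.array([r*np.cos(a),r*np.sin(a),rng.uniform(260,450)]),rng.uniform(-60,150),0.))
    w[-1]=(w[-1][0],-2,rng.choice([0.,35]))
    q=q0.copy();ms=[]
    try:
        q=move(q,np.array([440,128,300]),pose(-2,10),p,8);
        for X,y,t in w:
            q=move(q,X,pose(y,t),p,10);ms.append(marg(q))
            if ms[-1]<.0:break
        else:
            q=tail(q,ms)
            L=sum(np.linalg.norm(b[0]-a[0]) for a,b in zip(w,w[1:]))
            best.append((min(ms)-L/20000,min(ms),w,q))
    except Exception: pass
best.sort(key=lambda b:-b[0])
for b in best[:5]:print(round(b[1],2),[(x.round().tolist(),round(y),t) for x,y,t in b[2]],b[3].round(2))
print(len(best))
E
python3 plan.py
```

```text
-0.3 [([359.0, -606.0, 411.0], -2, np.float64(0.0))] [ 0.99 -0.37 -1.53  2.47 -0.05  0.18 -2.19]
-0.3 [([424.0, -491.0, 384.0], -2, np.float64(0.0))] [ 0.98 -0.34 -1.53  2.47  0.12  0.18 -2.36]
-0.3 [([510.0, -271.0, 434.0], -2, np.float64(35.0))] [ 1.   -0.37 -1.53  2.47 -0.09  0.18 -2.15]
-0.3 [([470.0, -405.0, 330.0], -2, np.float64(0.0))] [ 0.95 -0.3  -1.53  2.48  0.36  0.19 -2.59]
-0.3 [([404.0, -571.0, 416.0], -2, np.float64(0.0))] [ 0.99 -0.36 -1.53  2.47  0.02  0.18 -2.26]
406
```

```bash
cat > feas.py <<'E'
from kin import *
p=np.load("p.npy");rng=np.random.default_rng(1)
n=np.array([-.573,.02,.819]);U3=np.array([504.4,151.1,48.7]);U2=np.array([507.7,240.9,48.5]);U1=np.array([501,61.5,48.6])
def ik(X,G,N=60):
    out=[]
    for _ in range(N):
        q=rng.uniform(lo,hi);mid=(lo+hi)/2
        def r(q):
            x,R=fk(q,p);return np.r_[(x-X)/2,Ro.from_matrix(R@G.T).as_rotvec()*300,.02*(q-mid)/(hi-lo)]
        o=least_squares(r,q,bounds=(lo,hi),max_nfev=60)
        if o.cost<.05: out.append((np.minimum(o.x-lo,hi-o.x).min(),o.x))
    out.sort(key=lambda a:-a[0]);return out
if __name__=="__main__":
  for nm,X,y,t in(("g3",U3+8*n,-2,35),("g3r",U3+8*n,178,-35),("g3 60",U3+60*n,-2,35),("g3 60r",U3+60*n,178,-35),("g2",U2+8*n,-2,35),("g1",U1+8*n,-2,35),("g1r",U1+8*n,178,-35),("g2r",U2+8*n,178,-35),("home0",np.array([474,-180,130]),0,0),("out0",np.array([414,-180,150]),0,0),("home180",np.array([474,-180,130]),180,0)):
    o=ik(X,pose(y,t),40);print(nm,len(o),[(round(a,2),b.round(2).tolist()) for a,b in o[:1]+o[len(o)//2:len(o)//2+1]])
E
timeout 500 python3 feas.py
```

```text
g3 16 [(np.float64(0.0), [0.38, 0.64, -1.21, 2.46, 1.8, 0.95, 2.5]), (np.float64(0.0), [0.36, 0.62, -1.18, 2.46, 1.8, 0.92, 2.49])]
g3r 24 [(np.float64(0.0), [0.38, 0.64, -1.21, 2.46, 1.8, 0.95, -0.64]), (np.float64(0.0), [0.36, 0.62, -1.18, 2.46, 1.8, 0.92, -0.66])]
g3 60 0 []
g3 60r 0 []
g2 8 [(np.float64(0.1), [0.07, 0.61, -1.06, 2.36, 1.69, 0.96, 2.43]), (np.float64(0.08), [-0.35, 0.42, -0.55, 2.38, 1.66, 0.66, 2.34])]
g1 0 []
g1r 0 []
g2r 25 [(np.float64(0.11), [0.1, 0.64, -1.1, 2.35, 1.69, 0.99, -0.7]), (np.float64(0.08), [-0.5, 0.39, -0.38, 2.38, 1.66, 0.59, -0.83])]
home0 24 [(np.float64(0.43), [0.89, 0.35, -0.77, 2.03, 0.31, 0.88, -1.62]), (np.float64(0.38), [-0.18, 0.28, 0.49, 2.08, -0.18, 0.82, -1.15])]
out0 22 [(np.float64(0.34), [1.06, 0.24, -0.89, 2.12, 0.24, 0.88, -1.53]), (np.float64(0.3), [0.0, 0.14, 0.29, 2.16, -0.05, 0.84, -1.24])]
home180 18 [(np.float64(0.43), [0.89, 0.35, -0.78, 2.03, 0.32, 0.88, 1.51]), (np.float64(0.38), [-0.17, 0.28, 0.48, 2.08, -0.18, 0.82, 1.99])]
```

```bash
cat > feas2.py <<'E'
from feas import *
def show(nm,X,y,t):
    o=ik(X,pose(y,t),10)
    # maximize spread
    print(nm,len(o),[(round(a,2),b.round(2).tolist()) for a,b in o[:1]],flush=True)
for t in(15,20):
    zt=pose(-2,t)[:,2]
    for nm,U in(("3",U3),("2",U2),("1",U1)):
        X=U+5*n-10*zt
        show(f"rack{nm} t{t}",X,-2,t);show(f"  up70",X+[-0,0,70],-2,t);show("  r",X,178,-t)
lam=-17
for y in range(0,360,45): show(f"gauge y{y}",np.array([474,-180,130]),y,lam)
E
timeout 560 python3 feas2.py
```

```text
rack3 t15 4 [(np.float64(0.19), [-0.56, 0.29, 0.06, 2.27, 0.32, 0.38, -2.4])]
  up70 2 [(np.float64(0.26), [-0.23, 0.18, -0.3, 2.2, 0.36, 0.57, -2.41])]
  r 8 [(np.float64(0.23), [0.32, 0.45, -0.97, 2.23, 0.97, 0.64, 0.18])]
rack2 t15 7 [(np.float64(0.26), [-1.42, 0.54, 0.97, 2.2, -0.67, 0.48, -1.6])]
  up70 6 [(np.float64(0.3), [-1.44, 0.34, 0.93, 2.16, -0.23, 0.57, -1.99])]
  r 8 [(np.float64(0.31), [0.03, 0.47, -0.84, 2.15, 0.92, 0.67, 0.08])]
rack1 t15 4 [(np.float64(0.16), [0.18, 0.3, -0.55, 2.3, 0.65, 0.42, -2.52])]
  up70 2 [(np.float64(0.22), [0.24, 0.16, -0.6, 2.24, 0.36, 0.55, -2.23])]
  r 5 [(np.float64(0.17), [0.52, 0.4, -0.95, 2.29, 0.92, 0.54, 0.4])]
rack3 t20 3 [(np.float64(0.07), [-1.09, 0.33, 0.63, 2.35, -0.06, 0.23, -2.06])]
  up70 6 [(np.float64(0.18), [-0.42, 0.14, -0.14, 2.27, 0.47, 0.48, -2.55])]
  r 7 [(np.float64(0.16), [0.19, 0.38, -0.83, 2.3, 1.1, 0.54, 0.01])]
rack2 t20 4 [(np.float64(0.15), [-1.06, 0.36, 0.41, 2.25, 0.3, 0.31, -2.58])]
  up70 4 [(np.float64(0.13), [-0.96, 0.21, 0.28, 2.2, 0.36, 0.5, -2.6])]
  r 5 [(np.float64(0.25), [-0.08, 0.42, -0.74, 2.
[... 181 characters left out ...]
  r 4 [(np.float64(0.1), [0.31, 0.31, -0.72, 2.36, 1.03, 0.39, 0.25])]
gauge y0 5 [(np.float64(0.61), [0.68, 0.49, -0.62, 1.84, 0.32, 1.22, -1.66])]
gauge y45 7 [(np.float64(0.51), [0.54, 0.41, -0.56, 1.95, 0.47, 1.12, -1.06])]
gauge y90 8 [(np.float64(0.36), [0.69, 0.33, -0.76, 2.1, 0.67, 0.93, -0.49])]
gauge y135 4 [(np.float64(0.23), [0.73, 0.2, -0.68, 2.23, 0.58, 0.6, 0.41])]
gauge y180 5 [(np.float64(0.24), [1.08, 0.22, -0.85, 2.22, 0.19, 0.49, 1.68])]
gauge y225 5 [(np.float64(0.15), [1.33, 0.42, -1.08, 2.09, 0.17, 0.71, 2.55])]
gauge y270 6 [(np.float64(0.44), [-0.03, 0.39, 0.57, 1.99, -0.54, 1.04, -2.29])]
gauge y315 2 [(np.float64(0.6), [0.25, 0.42, 0.09, 1.86, -0.18, 1.14, -1.91])]
```

```bash
cat > plan2.py <<'E'
from kin import *
from rig import robot
from concurrent.futures import ProcessPoolExecutor
import time,os
p=np.load("p.npy")
n=np.array([-.573,.02,.819]);U={300:np.array([504.4,151.1,48.7]),200:np.array([507.7,240.9,48.5]),100:np.array([501,61.5,48.6])}
def marg(q): return np.minimum(q-lo,hi-q).min()
A=lambda *a:np.array(a,float)
def grasp(m): return U[m]+5*n-10*pose(178,-15)[:,2]
def tail(m,home):
    g=grasp(m)
    t=[(g+[-10,0,90],178,-15),(g,178,-15),(g+[0,0,90],178,-15)]
    t+=[(A(420,20,270),178,0)]
    if home==0: t+=[(A(405,-180,190),180,20),(A(474,-180,135),180,20),(A(474,-180,240),180,20),(A(430,0,290),178,0)]
    else: t+=[(A(450,-40,290),90,0),(A(545,-180,240),0,20),(A(474,-180,135),0,20),(A(474,-180,240),0,20),(A(450,-40,290),90,0),(A(420,20,270),178,0)]
    return t
full=tail(300,0)+tail(200,180)+tail(100,0)
def run(q,path,ms,thr):
    for X,y,t in path:
        q=move(q,X,pose(y,t),p,6);ms.append(marg(q))
        if ms[-1]<thr:return q,False
    return q,True
def work(seed):
    rng=np.random.default_rng(seed);t0=time.time();best=[];q0=np.array(robot_q)
    while time.time()-t0<150:
        k=rng.integers(1,4);w=[(A(440,128,300),20,0)]
        for i in range(k):
            r=rng.uniform(430,800);a=rng.uniform(-1.2,.6);w.append((A(r*np.cos(a),r*np.sin(a),rng.uniform(250,430)),rng.uniform(40,178),0.))
        w.append((A(430,140,300),178,0))
        q=q0.copy();ms=[]
        try:
            q,ok=run(q,w,ms,-.02)
            if not ok: continue
            ms=[];thr=(best[0][0]-.03 if best else -.3)
            q,ok=run(q,full,ms,thr)
            if ok: best.append((min(ms),w,q));best.sort(key=lambda b:-b[0]);best=best[:3]
        except Exception: pass
    return best
robot_q=list(robot.sense()["joint_positions"])
if __name__=="__main__":
    with ProcessPoolExecutor(os.cpu_count()) as ex: b=sum(ex.map(work,range(os.cpu_count())),[])
    b.sort(key=lambda b:-b[0])
    for x in b[:4]:print(round(x[0],2),[(X.round().tolist(),round(y),t) for X,y,t in x[1]],x[2].round(2).tolist())
E
OMP_NUM_THREADS=1 timeout 400 python3 plan2.py; nproc
```

```text
0.17 [([440.0, 128.0, 300.0], 20, 0), ([736.0, -8.0, 323.0], 149, 0.0), ([430.0, 140.0, 300.0], 178, 0)] [0.93, -0.01, -1.05, 1.98, -0.01, 1.17, 1.43]
0.17 [([440.0, 128.0, 300.0], 20, 0), ([728.0, -228.0, 355.0], 114, 0.0), ([383.0, 211.0, 277.0], 116, 0.0), ([667.0, 146.0, 348.0], 128, 0.0), ([430.0, 140.0, 300.0], 178, 0)] [0.93, -0.01, -1.05, 1.98, -0.01, 1.17, 1.43]
0.17 [([440.0, 128.0, 300.0], 20, 0), ([656.0, -3.0, 369.0], 52, 0.0), ([640.0, 80.0, 393.0], 121, 0.0), ([430.0, 140.0, 300.0], 178, 0)] [0.93, -0.01, -1.05, 1.98, -0.01, 1.17, 1.43]
0.17 [([440.0, 128.0, 300.0], 20, 0), ([701.0, -175.0, 388.0], 75, 0.0), ([591.0, 247.0, 253.0], 169, 0.0), ([430.0, 140.0, 300.0], 178, 0)] [0.93, -0.01, -1.04, 1.98, -0.01, 1.17, 1.43]
4
```

```bash
cat > rows.py <<'E'
from kin import *
from rig import robot
def rows(T,yaw,tilt,k,claw,start=None):
    s=robot.sense()
    if start is None: x,R=np.array(s["eef_pos"]),np.array(s["orientation"])
    else: x,R=np.array(start[0],float),pose(*start[1:])
    G=pose(yaw,tilt);w=Ro.from_matrix(R.T@G).as_rotvec(degrees=True)/8/k
    d=(np.array(T)-x)/10/k;out=[]
    for i in range(k):
        out.append([float(v) for v in np.r_[w,R.T@d,claw].round(2)]);R=R@Ro.from_rotvec(np.radians(w*8)).as_matrix()
    for i in range(0,k,5): print(str(out[i:i+5]))
    print("-")
def st():
    s=robot.sense();print("t",round(s["clock"],2),"pos",np.round(s["eef_pos"],2),"q",np.round(s["joint_positions"],2),"F",np.round(s["ft_force"],2),"w",round(s["width"],1))
E
python3 - <<'E'
from rows import *
from h import cloud
for c in("side","scene"):
    P=cloud(dict(np.load(f"f_{c}.npz")));M=(P[...,0]>520)&(P[...,0]<800)&(P[...,1]>-150)&(P[...,1]<220)
    print(c,np.percentile(P[M][:,2],[99,99.9]).round())
rows([440,128,300],20,0,5,9)
rows([656,-3,369],52,0,5,9,([440,128,300],20,0))
rows([640,80,393],121,0,9,9,([656,-3,369],52,0))
rows([430,140,300],178,0,8,9,([640,80,393],121,0))
E
```

```text
side [131. 635.]
scene [129. 132.]
[[0.12, -0.83, -0.52, 1.34, -0.04, -2.06, 9.0], [0.12, -0.83, -0.52, 1.09, 0.01, -2.2, 9.0], [0.12, -0.83, -0.52, 0.83, 0.04, -2.31, 9.0], [0.12, -0.83, -0.52, 0.55, 0.05, -2.39, 9.0], [0.12, -0.83, -0.52, 0.27, 0.04, -2.44, 9.0]]
-
[[0.0, 0.0, -0.8, 3.16, 3.94, -1.38, 9.0], [0.0, 0.0, -0.8, 2.7, 4.27, -1.38, 9.0], [0.0, 0.0, -0.8, 2.21, 4.54, -1.38, 9.0], [0.0, 0.0, -0.8, 1.69, 4.76, -1.38, 9.0], [0.0, 0.0, -0.8, 1.15, 4.92, -1.38, 9.0]]
-
[[0.0, 0.0, -0.96, 0.62, -0.71, -0.27, 9.0], [0.0, 0.0, -0.96, 0.71, -0.62, -0.27, 9.0], [0.0, 0.0, -0.96, 0.78, -0.52, -0.27, 9.0], [0.0, 0.0, -0.96, 0.84, -0.41, -0.27, 9.0], [0.0, 0.0, -0.96, 0.89, -0.29, -0.27, 9.0]]
[[0.0, 0.0, -0.96, 0.92, -0.17, -0.27, 9.0], [0.0, 0.0, -0.96, 0.94, -0.05, -0.27, 9.0], [0.0, 0.0, -0.96, 0.94, 0.08, -0.27, 9.0], [0.0, 0.0, -0.96, 0.92, 0.2, -0.27, 9.0]]
-
[[0.0, 0.0, -0.89, 1.99, -1.86, 1.16, 9.0], [0.0, 0.0, -0.89, 2.21, -1.6, 1.16, 9.0], [0.0, 0.0, -0.89, 2.39, -1.32, 1.16, 9.0], [0.0, 0.0, -0.89, 2.54, -1.01, 1.16, 9.0], [0.0, 0.0, -0.89, 2.64, -0.69, 1.16, 9.0]]
[[0.0, 0.0, -0.89, 2.71, -0.35, 1.16, 9.0], [0.0, 0.0, -0.89, 2.73, -0.01, 1.16, 9.0], [0.0, 0.0, -0.89, 2.71, 0.32, 1.16, 9.0]]
-
```

>>> {"method": "step_arm", "body": {
  "motion": [
    [[0.12,-0.83,-0.52,1.34,0,-2.06,9],[0.12,-0.83,-0.52,1.1,0,-2.2,9],[0.12,-0.83,-0.52,0.83,0,-2.3,9],[0.12,-0.83,-0.52,0.55,0,-2.4,9],[0.12,-0.83,-0.52,0.27,0,-2.4,9]]
  ]
}}

```text
clock: 5.92
eef_pos: [434.2, 121.1, 275.3]
orientation: [[0.958, 0.248, 0.142], [0.252, -0.968, -0.009], [0.135, 0.044, -0.99]]
ft_force: [0.6, 0.4, -0.2]
width: 90.0
grip_force: 0.0
```

>>> {"method": "step_arm", "body": {
  "motion": [
    [[0,0,-0.8,3.1,3.9,-1.4,9],[0,0,-0.8,2.7,4.2,-1.4,9],[0,0,-0.8,2.2,4.5,-1.4,9],[0,0,-0.8,1.7,4.7,-1.4,9],[0,0,-0.8,1.1,4.9,-1.4,9]]
  ]
}}

```text
clock: 6.55
eef_pos: [623.3, -29.4, 374.3]
orientation: [[0.681, 0.718, 0.145], [0.727, -0.687, -0.009], [0.093, 0.112, -0.989]]
ft_force: [0.3, 0.9, 1.3]
width: 90.5
grip_force: 0.0
```

```bash
python3 - <<'E'
from rows import *
st()
rows([640,80,393],121,0,9,9)
rows([430,140,300],178,0,8,9,([640,80,393],121,0))
E
```

```text
t 6.55 pos [623.33 -29.38 374.35] q [ 0.37  0.19 -0.52  1.61  0.13  1.23 -0.92] F [0.32 0.86 1.27] w 90.5
[[0.12, -0.01, -1.03, 1.03, -0.68, -0.19, 9.0], [0.12, -0.01, -1.03, 1.12, -0.53, -0.18, 9.0], [0.12, -0.01, -1.03, 1.18, -0.36, -0.17, 9.0], [0.12, -0.01, -1.03, 1.22, -0.19, -0.17, 9.0], [0.12, -0.01, -1.03, 1.24, -0.02, -0.17, 9.0]]
[[0.12, -0.01, -1.03, 1.23, 0.15, -0.17, 9.0], [0.12, -0.01, -1.03, 1.19, 0.33, -0.18, 9.0], [0.12, -0.01, -1.03, 1.13, 0.49, -0.18, 9.0], [0.12, -0.01, -1.03, 1.05, 0.64, -0.19, 9.0]]
-
[[0.0, 0.0, -0.89, 1.99, -1.86, 1.16, 9.0], [0.0, 0.0, -0.89, 2.21, -1.6, 1.16, 9.0], [0.0, 0.0, -0.89, 2.39, -1.32, 1.16, 9.0], [0.0, 0.0, -0.89, 2.54, -1.01, 1.16, 9.0], [0.0, 0.0, -0.89, 2.64, -0.69, 1.16, 9.0]]
[[0.0, 0.0, -0.89, 2.71, -0.35, 1.16, 9.0], [0.0, 0.0, -0.89, 2.73, -0.01, 1.16, 9.0], [0.0, 0.0, -0.89, 2.71, 0.32, 1.16, 9.0]]
-
```

```bash
sed -i 's/w=\[(A(440,128,300),20,0)\]/w=[]/; s/<150/<60/; s/integers(1,4)/integers(0,3)/; s/x\[2\].round(2).tolist())/x[2].round(2).tolist())\n    q=np.array(robot_q)\n    for X,y,t in b[0][1]+full: q=move(q,X,pose(y,t),p,6);print(X.round(),y,t,q.round(2))/' plan2.py; sed -i "s/(A(430,140,300),178,0))$/(A(rng.uniform(420,480),140,300),178,0))/" plan2.py; OMP_NUM_THREADS=1 timeout 400 python3 plan2.py
```

```text
0.17 [([548.0, 242.0, 400.0], 93, 0.0), ([478.0, 140.0, 300.0], 178, 0)] [0.94, -0.01, -1.05, 1.98, -0.01, 1.17, 1.43]
0.17 [([572.0, -362.0, 367.0], 120, 0.0), ([462.0, 140.0, 300.0], 178, 0)] [0.93, -0.01, -1.05, 1.98, -0.01, 1.17, 1.43]
0.17 [([351.0, -436.0, 321.0], 144, 0.0), ([446.0, 140.0, 300.0], 178, 0)] [0.93, -0.01, -1.05, 1.98, -0.01, 1.17, 1.43]
0.17 [([543.0, -190.0, 276.0], 136, 0.0), ([438.0, 140.0, 300.0], 178, 0)] [0.93, -0.01, -1.04, 1.98, -0.01, 1.17, 1.43]
[548. 242. 400.] 93.14312855835269 0.0 [ 0.09  0.27 -0.77  1.5   0.19  1.45 -0.63]
[478. 140. 300.] 178 0 [ 0.47  0.16 -0.97  1.84  0.14  1.21  1.  ]
[489. 151. 152.] 178 -15 [ 0.31  0.21 -0.9   2.18  0.51  0.67  0.6 ]
[499. 151.  62.] 178 -15 [ 0.13  0.38 -0.73  2.24  0.83  0.54  0.29]
[499. 151. 152.] 178 -15 [ 0.31  0.23 -0.9   2.16  0.53  0.68  0.59]
[420.  20. 270.] 178 0 [ 0.74 -0.01 -0.9   2.03 -0.01  1.12  1.37]
[ 405. -180.  190.] 180 20 [ 0.81  0.37 -0.73  1.9   0.28  1.33  1.53]
[ 474. -180.  135.] 180 20 [ 0.71  0.54 -0.69  1.8   0.36  1.3   1.44]
[ 474. -180.  240.] 180 20 [ 0.74  0.42 -0.73  1.7  
[... 619 characters left out ...]
  0.69 -1.11]
[450. -40. 290.] 90 0 [ 0.85  0.04 -0.91  1.94  0.04  1.17 -0.07]
[420.  20. 270.] 178 0 [ 0.83 -0.01 -1.    2.02 -0.01  1.12  1.38]
[486.  62. 152.] 178 -15 [ 0.62  0.17 -1.    2.22  0.43  0.62  0.86]
[496.  62.  62.] 178 -15 [ 0.38  0.35 -0.79  2.29  0.81  0.48  0.49]
[496.  62. 152.] 178 -15 [ 0.61  0.19 -0.99  2.21  0.45  0.63  0.84]
[420.  20. 270.] 178 0 [ 0.9  -0.01 -1.06  2.02 -0.01  1.12  1.38]
[ 405. -180.  190.] 180 20 [ 0.92  0.41 -0.88  1.89  0.33  1.36  1.47]
[ 474. -180.  135.] 180 20 [ 0.8   0.58 -0.82  1.79  0.42  1.33  1.38]
[ 474. -180.  240.] 180 20 [ 0.84  0.46 -0.87  1.7   0.34  1.5   1.45]
[430.   0. 290.] 178 0 [ 0.94 -0.01 -1.05  1.98 -0.01  1.17  1.43]
```

```bash
python3 - <<'E'
from rows import *
from plan2 import grasp
rows([478,140,300],178,0,15,9)
print(grasp(300))
rows(grasp(300)+[-10,0,90],178,-15,4,9,([478,140,300],178,0))
E
```

```text
[[0.08, 0.04, -1.09, 0.12, -1.53, 0.34, 9.0], [0.08, 0.04, -1.09, 0.34, -1.49, 0.36, 9.0], [0.08, 0.04, -1.09, 0.56, -1.41, 0.38, 9.0], [0.08, 0.04, -1.09, 0.77, -1.31, 0.39, 9.0], [0.08, 0.04, -1.09, 0.96, -1.17, 0.41, 9.0]]
[[0.08, 0.04, -1.09, 1.12, -1.01, 0.43, 9.0], [0.08, 0.04, -1.09, 1.26, -0.82, 0.45, 9.0], [0.08, 0.04, -1.09, 1.37, -0.62, 0.46, 9.0], [0.08, 0.04, -1.09, 1.44, -0.4, 0.47, 9.0], [0.08, 0.04, -1.09, 1.48, -0.17, 0.49, 9.0]]
[[0.08, 0.04, -1.09, 1.49, 0.07, 0.49, 9.0], [0.08, 0.04, -1.09, 1.46, 0.3, 0.5, 9.0], [0.08, 0.04, -1.09, 1.39, 0.52, 0.5, 9.0], [0.08, 0.04, -1.09, 1.29, 0.73, 0.5, 9.0], [0.08, 0.04, -1.09, 1.16, 0.92, 0.5, 9.0]]
-
[498.9483862  151.29032654  62.45425826]
[[0.0, -0.47, -0.0, -0.26, 0.29, 3.69, 9.0], [0.0, -0.47, -0.0, -0.02, 0.29, 3.7, 9.0], [0.0, -0.47, -0.0, 0.22, 0.29, 3.69, 9.0], [0.0, -0.47, -0.0, 0.46, 0.29, 3.67, 9.0]]
-
```

>>> {"method": "step_arm", "body": {
  "motion": [
    [[0.08,0.04,-1,0.1,-1.5,0.35,9],[0.08,0.04,-1,0.3,-1.5,0.35,9],[0.08,0.04,-1,0.5,-1.45,0.4,9],[0.08,0.04,-1,0.7,-1.35,0.4,9],[0.08,0.04,-1,0.9,-1.2,0.4,9]]
  ]
}}

```text
clock: 7.18
eef_pos: [573.2, 27.9, 348.4]
orientation: [[0.053, 0.993, 0.105], [0.998, -0.057, 0.038], [0.044, 0.103, -0.994]]
ft_force: [-0.1, 0.4, -0.1]
width: 89.8
grip_force: 0.0
```

>>> {"method": "step_arm", "body": {
  "motion": [
    [[0.08,0.04,-1,1.1,-1.1,0.4,9],[0.08,0.04,-1,1.2,-0.9,0.45,9],[0.08,0.04,-1,1.3,-0.75,0.45,9],[0.08,0.04,-1,1.4,-0.55,0.5,9],[0.08,0.04,-1,1.4,-0.35,0.5,9]]
  ]
}}

```text
clock: 7.8
eef_pos: [524.9, 84.7, 323.9]
orientation: [[-0.601, 0.798, 0.045], [0.799, 0.599, 0.048], [0.011, 0.065, -0.998]]
ft_force: [-0.7, -0.1, -0.4]
width: 90.2
grip_force: 0.0
```

>>> {"method": "step_arm", "body": {
  "motion": [
    [[0.08,0.04,-1,1.5,-0.1,0.5,9],[0.08,0.04,-1,1.5,0.1,0.5,9],[0.08,0.04,-1,1.4,0.3,0.5,9],[0.08,0.04,-1,1.4,0.5,0.5,9],[0,0,-1,1.2,0.7,0.5,9]]
  ]
}}

```text
clock: 8.43
eef_pos: [478.1, 141.5, 300.0]
orientation: [[-0.974, 0.225, 0.001], [0.225, 0.974, 0.027], [0.005, 0.026, -1.0]]
ft_force: [0.5, -0.4, -0.4]
width: 90.1
grip_force: 0.0
```

```bash
python3 - <<'E'
from rows import *
from plan2 import grasp
st()
rows(grasp(300)+[-10,0,90],178,-15,5,9)
E
```

```text
t 8.43 pos [478.1  141.52 299.96] q [ 0.4   0.13 -0.86  1.85  0.08  1.19  0.86] F [ 0.52 -0.36 -0.37] w 90.1
[[0.0, -0.38, -0.28, -0.18, 0.16, 2.95, 9.0], [0.0, -0.38, -0.28, -0.03, 0.16, 2.96, 9.0], [0.0, -0.38, -0.28, 0.12, 0.16, 2.96, 9.0], [0.0, -0.38, -0.28, 0.27, 0.17, 2.95, 9.0], [0.0, -0.38, -0.28, 0.41, 0.18, 2.93, 9.0]]
-
```

>>> {"method": "step_arm", "body": {
  "motion": [
    [[0,-0.38,-0.28,-0.18,0.16,2.95,9],[0,-0.38,-0.28,0,0.16,2.95,9],[0,-0.38,-0.28,0.1,0.16,2.95,9],[0,-0.38,-0.28,0.25,0.17,2.95,9],[0,-0.38,-0.28,0.4,0.18,2.95,9]]
  ]
}}

```text
clock: 9.05
eef_pos: [489.8, 150.6, 152.0]
orientation: [[-0.964, 0.038, 0.263], [0.037, 0.999, -0.009], [-0.263, 0.001, -0.965]]
ft_force: [0.9, -0.7, -0.1]
width: 90.2
grip_force: 0.0
```

>>> {"method": "step_arm", "body": {
  "motion": [
    [[0,0,0,0,0,0,9],[0,0,0,0,0,0,9]]
  ]
}}

```text
clock: 9.3
eef_pos: [490.4, 150.5, 153.5]
orientation: [[-0.965, 0.04, 0.261], [0.039, 0.999, -0.009], [-0.261, 0.001, -0.965]]
ft_force: [0.1, -0.3, 0.4]
width: 90.2
grip_force: 0.0
```

```bash
python3 - <<'E'
from rk import *
from rows import *
from plan2 import grasp
f=robot.grab_frame("wrist");np.savez("f_w3",**f);rack(f)
st()
rows(grasp(300),178,-15,4,9)
cv2.imwrite("pics/w3.png",f["color"][:,:,::-1])
E
```

```text
board [513.1 144.7  50.6] [-0.5682  0.0203  0.8226] tilt 34.65 yaw -2.05 20730 0.57
px [255. 170.] h 21.81 centre top [493.5 152.1  63.3] r 27.8 y mid 152.0
px [367. 172.] h 15.67 centre top [500.2 241.7  58.3] r 28.0 y mid 241.5
px [145. 173.] h 9.9 centre top [497.2  62.1  53.6] r 28.0 y mid 62.3
t 9.35 pos [490.77 150.41 153.72] q [ 0.26  0.19 -0.84  2.17  0.48  0.67  0.62] F [0.76 0.42 0.15] w 90.1
[[-0.0, 0.0, -0.01, 0.4, 0.03, 2.26, 9.0], [-0.0, 0.0, -0.01, 0.4, 0.03, 2.26, 9.0], [-0.0, 0.0, -0.01, 0.4, 0.03, 2.26, 9.0], [-0.0, 0.0, -0.01, 0.4, 0.03, 2.26, 9.0]]
-
```

View pics/w3.png

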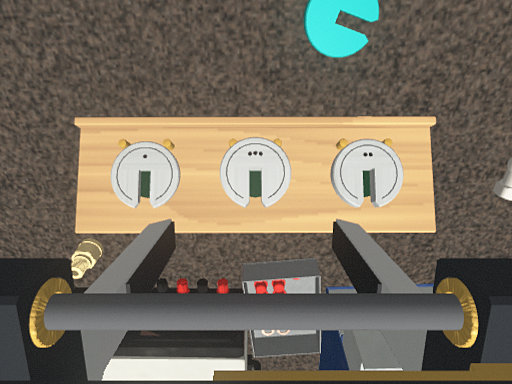

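```bash
cat > slot.py <<'E'
from h import *
def slot(f,c,n,xd,R=28):
    "slot angle & y offset (mm) of slot vs disc centre; c top centre, n normal, xd nominal slot direction"
    xd=xd-n*(xd@n);xd/=np.linalg.norm(xd);yd=np.cross(n,xd)
    a=np.arange(2,26,.25);b=np.arange(-14,14,.1);A,B=np.meshgrid(a,b,indexing="ij")
    X=c+A[...,None]*xd+B[...,None]*yd
    C=X@f["R"].T+f["t"];u=C[...,0]/C[...,2]*f["fx"]+f["cx"];v=C[...,1]/C[...,2]*f["fy"]+f["cy"]
    g=cv2.remap(cv2.cvtColor(f["color"],cv2.COLOR_RGB2GRAY),u.astype(np.float32),v.astype(np.float32),cv2.INTER_LINEAR)
    gr=np.gradient(cv2.GaussianBlur(g.astype(float),(15,1),2.5),axis=1)
    L=b[b<-1][np.argmin(gr[:,b<-1],1)];Rr=b[b>1][np.argmax(gr[:,b>1],1)]
    w=Rr-L;m=(L+Rr)/2;k=abs(w-np.median(w))<1
    for e in(L,Rr,m):
        q=np.polyfit(a[k],e[k],1);print("edge slope deg",np.degrees(np.arctan(q[0])).round(2),"at0",q[1].round(2),"at15",np.polyval(q,15).round(2),"sd",np.std(e[k]-np.polyval(q,a[k])).round(2))
    print("width",np.median(w).round(2),k.sum(),len(k))
    return g
E
python3 - <<'E'
from slot import *
f=dict(np.load("f_w3.npz"));n=np.array([-.568,.0203,.8226])
for c in([493.5,152.1,63.3],[500.2,241.6,58.3],[497.2,62.1,53.6]):
    slot(f,np.array(c),n,np.array([.9994,-.0356,0]));print()
E
```

```text
edge slope deg -0.53 at0 -4.82 at15 -4.96 sd 0.13
edge slope deg 0.71 at0 4.61 at15 4.8 sd 0.08
edge slope deg 0.09 at0 -0.1 at15 -0.08 sd 0.08
width 9.7 84 96

edge slope deg -0.02 at0 -4.57 at15 -4.57 sd 0.24
edge slope deg 0.66 at0 4.88 at15 5.05 sd 0.15
edge slope deg 0.32 at0 0.16 at15 0.24 sd 0.16
width 9.5 83 96

edge slope deg 0.12 at0 -5.19 at15 -5.16 sd 0.18
edge slope deg 1.44 at0 4.14 at15 4.52 sd 0.13
edge slope deg 0.78 at0 -0.52 at15 -0.32 sd 0.12
width 9.7 78 96
```

>>> {"method": "step_arm", "body": {
  "motion": [
    [[0,0,0,0.5,0.15,2.3,9],[0,0,0,0.5,0,2.3,9],[0,0,0,0.5,0,2.3,9],[0,0,0,0,0,0.5,9],[0,0,0,0,0,0,9]]
  ]
}}

```text
clock: 9.98
eef_pos: [495.4, 151.5, 77.7]
orientation: [[-0.964, 0.04, 0.261], [0.039, 0.999, -0.01], [-0.261, 0.001, -0.965]]
ft_force: [-0.9, 0.4, 0.4]
width: 90.3
grip_force: 0.0
```

```bash
python3 - <<'E'
from rows import *
st();rows([497.6,151.9,59.9],178,-15,3,9)
E
```

```text
t 9.97 pos [495.42 151.47  77.73] q [ 0.13  0.33 -0.73  2.23  0.74  0.55  0.36] F [-0.89  0.37  0.4 ] w 90.3
[[-0.0, 0.01, -0.01, 0.09, 0.02, 0.59, 9.0], [-0.0, 0.01, -0.01, 0.09, 0.02, 0.59, 9.0], [-0.0, 0.01, -0.01, 0.08, 0.02, 0.59, 9.0]]
-
```

>>> {"method": "step_arm", "body": {
  "motion": [
    [[0,0,0,0.09,0.04,0.6,9],[0,0,0,0.09,0,0.6,9],[0,0,0,0.08,0,0.57,9],[0,0,0,0,0,0,9],[0,0,0,0,0,0,9]]
  ]
}}

```text
clock: 10.6
eef_pos: [496.8, 151.7, 59.1]
orientation: [[-0.965, 0.039, 0.26], [0.038, 0.999, -0.01], [-0.261, 0.001, -0.965]]
ft_force: [0.6, 0.4, 0.3]
width: 90.0
grip_force: 0.0
```

>>> {"method": "step_arm", "body": {
  "motion": [
    [[0,0,0,0,0,0,6.5],[0,0,0,0,0,0,5.9],[0,0,0,0,0,0,5.5],[0,0,0,0,0,0,5.2],[0,0,0,0,0,0,5.2]]
  ],
  "newtons": 35
}}

```text
clock: 11.22
eef_pos: [496.8, 151.6, 59.1]
orientation: [[-0.965, 0.039, 0.26], [0.038, 0.999, -0.01], [-0.261, 0.001, -0.965]]
ft_force: [-0.2, 0.3, 1.2]
width: 55.2
grip_force: 35.0
```

>>> {"method": "step_arm", "body": {
  "motion": [
    [[0,0,0,0,0,0,5],[0,0,0,0,0,0,5]]
  ]
}}

```text
clock: 11.48
eef_pos: [496.8, 151.6, 59.1]
orientation: [[-0.965, 0.039, 0.26], [0.038, 0.999, -0.01], [-0.261, 0.001, -0.965]]
ft_force: [-0.4, -0.1, 1.4]
width: 55.1
grip_force: 35.0
```

```bash
python3 - <<'E'
from rows import *
st();rows([497.6,151.9,59.9],178,-15,3,9)
E
```

```text
t 11.47 pos [496.82 151.62  59.11] q [ 0.09  0.37 -0.69  2.24  0.81  0.53  0.3 ] F [-0.42 -0.12  1.37] w 55.1
[[-0.0, 0.0, -0.01, -0.03, 0.01, -0.02, 9.0], [-0.0, 0.0, -0.01, -0.03, 0.01, -0.02, 9.0], [-0.0, 0.0, -0.01, -0.03, 0.01, -0.02, 9.0]]
-
```

```bash
python3 - <<'E'
from rows import *
rows([496.8,151.6,149],178,-15,3,5)
rows([425,20,260],178,0,5,5,([496.8,151.6,149],178,-15))
rows([405,-180,190],180,20,5,5,([425,20,260],178,0))
E
```

```text
[[-0.0, 0.0, -0.01, -0.78, 0.0, -2.89, 5.0], [-0.0, 0.0, -0.01, -0.78, 0.0, -2.89, 5.0], [-0.0, 0.0, -0.01, -0.78, -0.0, -2.89, 5.0]]
-
[[-0.0, 0.37, 0.0, 0.72, -2.68, -2.49, 5.0], [-0.0, 0.37, 0.0, 0.85, -2.68, -2.45, 5.0], [-0.0, 0.37, 0.0, 0.98, -2.68, -2.4, 5.0], [-0.0, 0.37, 0.0, 1.1, -2.68, -2.35, 5.0], [-0.0, 0.37, 0.0, 1.23, -2.68, -2.29, 5.0]]
-
[[0.01, 0.5, -0.05, 0.26, -4.01, 1.4, 5.0], [0.01, 0.5, -0.05, 0.19, -4.01, 1.42, 5.0], [0.01, 0.5, -0.05, 0.12, -4.01, 1.44, 5.0], [0.01, 0.5, -0.05, 0.04, -4.0, 1.45, 5.0], [0.01, 0.5, -0.05, -0.03, -4.0, 1.45, 5.0]]
-
```

>>> {"method": "step_arm", "body": {
  "motion": [
    [[0,0,0,-0.26,0,-1,5],[0,0,0,-0.78,0,-2.9,5],[0,0,0,-0.78,0,-2.9,5],[0,0,0,-0.52,0,-1.9,5]]
  ]
}}

```text
clock: 11.98
eef_pos: [496.7, 151.6, 150.2]
orientation: [[-0.965, 0.039, 0.261], [0.038, 0.999, -0.01], [-0.261, 0.001, -0.965]]
ft_force: [-0.1, -0.9, -2.9]
width: 55.4
grip_force: 35.0
```

>>> {"method": "step_arm", "body": {
  "motion": [
    [[0,0.37,0,0.7,-2.7,-2.5,5],[0,0.37,0,0.85,-2.7,-2.45,5],[0,0.37,0,1,-2.7,-2.4,5],[0,0.37,0,1.1,-2.7,-2.35,5],[0,0.37,0,1.2,-2.7,-2.3,5]]
  ]
}}

```text
clock: 12.6
eef_pos: [423.4, 18.4, 260.8]
orientation: [[-0.999, 0.039, 0.004], [0.039, 0.999, 0.001], [-0.004, 0.001, -1.0]]
ft_force: [-0.5, -0.1, -2.5]
width: 55.1
grip_force: 35.0
```

>>> {"method": "step_arm", "body": {
  "motion": [
    [[0,0.5,-0.05,0.26,-4,1.4,5],[0,0.5,-0.05,0.2,-4,1.4,5],[0,0.5,-0.05,0.1,-4,1.4,5],[0,0.5,-0.05,0,-4,1.4,5],[0,0.5,-0.05,0,-4,1.4,5]]
  ]
}}

```text
clock: 13.22
eef_pos: [404.0, -181.5, 190.2]
orientation: [[-0.941, 0.005, -0.339], [0.002, 1.0, 0.008], [0.339, 0.007, -0.941]]
ft_force: [1.0, 0.5, -2.5]
width: 55.3
grip_force: 35.0
```

```bash
python3 - <<'E'
from rows import *
import cv2
st();rows([405,-180,190],180,20,3,5)
f=robot.grab_frame("wrist");np.savez("f_w4",**f);cv2.imwrite("pics/w4.png",f["color"][:,:,::-1])
E
```

```text
t 13.22 pos [ 403.97 -181.51  190.23] q [ 0.76  0.35 -0.65  1.89  0.24  1.33  1.57] F [ 1.03  0.49 -2.51] w 55.3
[[0.02, 0.01, -0.01, -0.03, 0.05, -0.0, 5.0], [0.02, 0.01, -0.01, -0.03, 0.05, -0.0, 5.0], [0.02, 0.01, -0.01, -0.03, 0.05, -0.0, 5.0]]
-
```

View pics/w4.png

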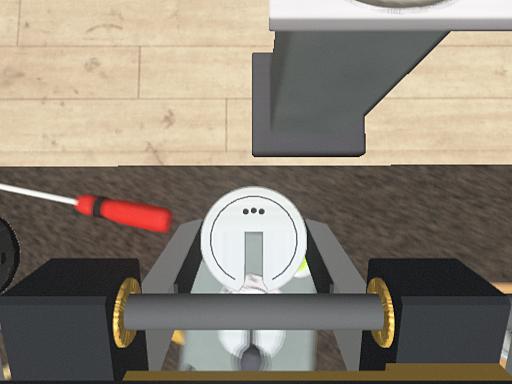

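```bash
cat > held.py <<'E'
from h import *
def held(f,ztop,eef,R):
    P=cloud(f);hsv=cv2.cvtColor(f["color"],cv2.COLOR_RGB2HSV).astype(int)
    loc=(P-eef)@R # tool coords
    M=(abs(loc[...,1])<26)&(abs(loc[...,0])<40)&(loc[...,2]<16)&(loc[...,2]>-30)&(hsv[...,1]<60)&(hsv[...,2]>120)
    lab=cv2.connectedComponentsWithStats(M.astype(np.uint8))
    i=1+np.argmax(lab[2][1:,4]);D=P[lab[1]==i]
    for _ in range(6):
        m=np.median(D,0) if _==0 else D.mean(0);n=np.linalg.svd(D-D.mean(0),full_matrices=False)[2][2];n*=np.sign(n[2]);D=D[abs((D-D.mean(0))@n)<1.5]
    m=D.mean(0)
    print("disc n",n.round(4),"tilt deg xy",np.degrees(n[:2]).round(2),len(D),"z mean",m[2].round(1))
    # centre: rim points on far (image upper) side; circle fit
    far=np.stack([(D-eef)@R[:,0],(D-eef)@R[:,1]],1)
    X=np.cross([0,1,0],n);X/=np.linalg.norm(X);Y=np.cross(n,X)
    uv=np.stack([(D-m)@X,(D-m)@Y],1)
    h=cv2.convexHull(uv.astype(np.float32))[:,0];from scipy.optimize import least_squares
    k=h[np.linalg.norm(h-np.array([0,0]),axis=1)>20]
    o=least_squares(lambda c:np.linalg.norm(k-c,axis=1)-27.8,[0,0],loss="soft_l1",f_scale=.3)
    c=m+X*o.x[0]+Y*o.x[1];print("top centre",c.round(2),"in tool",((c-eef)@R).round(2),"res",np.abs(o.fun).mean().round(2))
    return c,n
E
python3 - <<'E'
from held import *;from slot import slot
f=dict(np.load("f_w4.npz"));s=robot.sense();e=np.array(s["eef_pos"]);R=np.array(s["orientation"])
c,n=held(f,0,e,R)
slot(f,c,n,-R[:,0])
P=cloud(f)
M=(abs(P[...,0]-474)<20)&(abs(P[...,1]+180)<20)&(P[...,2]>160)&(P[...,2]<185)
v,u=np.nonzero(M);q=P[M];print(len(q),u.min(),u.max(),v.min(),v.max(),q.mean(0).round(1),((q.min(0)+q.max(0))/2).round(1),np.ptp(q,axis=0).round(1),np.percentile(q[:,2],[50,90,98]))
print(u.mean(),v.mean(),w2px(f,[474,-180,178]))
for n_ in("stem","carrier_plate"):print([(d["xy"],round(d["conf"],2)) for d in robot.spot_point("wrist",n_)[:2]])
E
```

```text
disc n [ 2.0e-04 -6.9e-03  1.0e+00] tilt deg xy [ 0.01 -0.39] 6769 z mean 196.6
top centre [ 404.11 -181.78  196.58] in tool [ 1.68  4.7  -8.61] res 0.47
edge slope deg -1.1 at0 -4.44 at15 -4.73 sd 0.09
edge slope deg 0.75 at0 4.89 at15 5.09 sd 0.12
edge slope deg -0.18 at0 0.23 at15 0.18 sd 0.07
width 9.8 74 96
650 241 271 345 369 [ 471.5 -180.3  175.6] [ 472.  -180.3  173.1] [11.3 17.2 12.1] [176.45942802 177.85939927 178.63307075]
255.86153846153846 358.52153846153846 (np.float64(256.47946846514907), np.float64(364.7807703311762))
[([255.3, 331.2], 0.63)]
[([254.6, 330.9], 0.56)]
```

```bash
python3 -c "
from rows import *
st();rows([405,-180,190],180,20,1,5)"
```

```text
t 13.38 pos [ 403.68 -181.45  189.35] q [ 0.76  0.35 -0.65  1.89  0.24  1.33  1.57] F [-0.72  1.12 -2.64] w 55.2
[[0.07, 0.02, -0.03, -0.1, 0.15, -0.1, 5.0]]
-
```

```bash
python3 -c "
from rows import *
rows([406,-180.2,129.5],180,20,4,5)"
```

```text
[[0.02, 0.0, -0.01, -0.56, 0.02, 1.39, 5.0], [0.02, 0.0, -0.01, -0.56, 0.02, 1.39, 5.0], [0.02, 0.0, -0.01, -0.56, 0.03, 1.39, 5.0], [0.02, 0.0, -0.01, -0.57, 0.03, 1.39, 5.0]]
-
```

>>> {"method": "step_arm", "body": {
  "motion": [
    [[0.02,0,-0.01,-0.56,0.03,1.4,5],[0.02,0,-0.01,-0.56,0.03,1.4,5],[0.02,0,-0.01,-0.56,0.03,1.4,5],[0.02,0,-0.01,-0.56,0.03,1.4,5],[0,0,0,0,0,0,5]]
  ]
}}

```text
clock: 14.0
eef_pos: [405.9, -178.4, 129.6]
orientation: [[-0.941, -0.004, -0.338], [-0.004, 1.0, -0.003], [0.338, -0.001, -0.941]]
ft_force: [0.3, 0.7, -3.2]
width: 55.1
grip_force: 35.0
```

>>> {"method": "step_arm", "body": {
  "motion": [
    [[0,0,0,0,0,0,5],[0,0,0,0,0,0,5]]
  ]
}}

```text
clock: 14.25
eef_pos: [406.8, -178.9, 131.1]
orientation: [[-0.942, -0.004, -0.336], [-0.003, 1.0, -0.004], [0.336, -0.002, -0.942]]
ft_force: [0.4, 0.2, -3.6]
width: 55.2
grip_force: 35.0
```

```bash
cat > look.py <<'E'
from held import *;from slot import slot
from rows import st
import sys
def look(name,c0=None,n0=None):
    s=robot.sense();e=np.array(s["eef_pos"]);R=np.array(s["orientation"]);f=robot.grab_frame("wrist");np.savez(name,**f)
    st();c,n=held(f,0,e,R);print("top-eef",(c-e).round(2));g=slot(f,c,n,-R[:,0])
    P=cloud(f);z0=118+57
    hsv=cv2.cvtColor(f["color"],cv2.COLOR_RGB2HSV)
    for a,b in((158,182),(130,157)):
        M=(abs(P[...,0]-472)<16)&(abs(P[...,1]+180)<16)&(P[...,2]>a)&(P[...,2]<b)
        v,u=np.nonzero(M)
        if len(v)<10: print("none",a);continue
        L=[];
        for r in np.unique(v):
            k=u[v==r];L.append((k.min(),k.max(),r,np.median(P[r,k,1]),np.median(P[r,k,2])))
        L=np.array(L);w=L[:,1]-L[:,0];k=w>=np.percentile(w,60)
        yc=[px2w(f,(l+r_)/2,rr,f["z_map"][int(rr),int((l+r_)/2)])[1] for l,r_,rr,_,_ in L[k]]
        q=P[M];print("band",a,len(v),"rows",v.min(),v.max(),"u",L[k][:,0].mean(),L[k][:,1].mean(),"y centre",np.median(yc).round(2),"x",q[:,0].mean().round(1),"z",q[:,2].max().round(1))
    return f
if __name__=="__main__": 
    f=look(sys.argv[1]); cv2.imwrite("pics/"+sys.argv[1]+".png",f["color"][:,:,::-1])
E
python3 look.py f_w5
```

```text
t 14.3 pos [ 406.73 -178.93  131.06] q [ 0.72  0.42 -0.64  1.94  0.3   1.22  1.51] F [-0.3  -1.17 -4.28] w 55.4
disc n [-0.0034  0.0031  1.    ] tilt deg xy [-0.19  0.18] 7217 z mean 137.4
top centre [ 406.91 -178.91  137.44] in tool [ 2.01 -0.01 -6.05] res 0.2
top-eef [0.14 0.01 6.37]
edge slope deg 0.14 at0 -4.79 at15 -4.75 sd 0.07
edge slope deg -0.0 at0 4.73 at15 4.73 sd 0.06
edge slope deg 0.07 at0 -0.03 at15 -0.01 sd 0.02
width 9.45 79 96
none 158
band 130 77 rows 363 369 u 243.75 256.5 y centre -180.29 x 472.1 z 138.5
```

>>> {"method": "step_arm", "body": {
  "motion": [
    [[0,0,0,-0.7,-0.13,-0.25,5],[0,0,0,-0.8,0,-0.3,5],[0,0,0,-0.8,0,-0.3,5],[0,0,0,0,0,0,5],[0,0,0,0,0,0,5]]
  ]
}}

```text
clock: 14.92
eef_pos: [430.8, -179.9, 130.8]
orientation: [[-0.941, -0.004, -0.337], [-0.003, 1.0, -0.003], [0.337, -0.002, -0.941]]
ft_force: [-0.3, -1.1, -3.3]
width: 55.3
grip_force: 35.0
```

>>> {"method": "step_arm", "body": {
  "motion": [
    [[0,0,0,0,0,0,5]]
  ]
}}

```text
clock: 15.05
eef_pos: [430.7, -180.0, 130.9]
orientation: [[-0.941, -0.004, -0.337], [-0.003, 1.0, -0.003], [0.337, -0.002, -0.941]]
ft_force: [-1.2, 1.2, -3.1]
width: 55.0
grip_force: 35.0
```

```bash
python3 look.py f_w6
```

```text
t 15.1 pos [ 430.8  -180.07  130.94] q [ 0.7   0.46 -0.63  1.89  0.31  1.24  1.5 ] F [-0.22 -0.58 -3.28] w 55.1
disc n [0.09   0.0032 0.9959] tilt deg xy [5.16 0.18] 1917 z mean 137.3
top centre [ 432.17 -180.23  136.54] in tool [ 0.54 -0.26 -5.79] res 1.0
top-eef [ 1.44 -0.24  5.63]
edge slope deg -1.21 at0 -4.55 at15 -4.86 sd 0.14
edge slope deg 1.17 at0 4.89 at15 5.2 sd 0.11
edge slope deg -0.02 at0 0.17 at15 0.17 sd 0.06
width 10.0 52 96
band 158 1535 rows 330 369 u 230.625 273.3125 y centre -180.23 x 472.9 z 179.4
band 130 32 rows 288 291 u 231.5 274.5 y centre -180.19 x 456.7 z 138.5
```

View pics/f_w6.png

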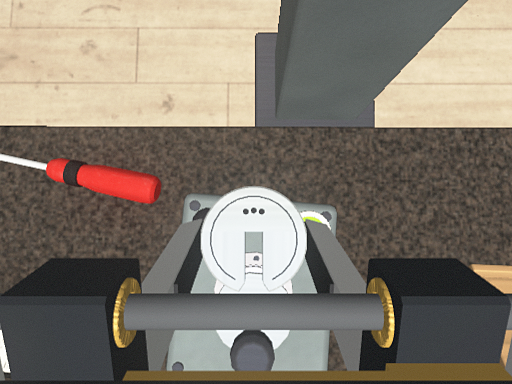

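>>> {"method": "step_arm", "body": {
  "motion": [
    [[0,0,0,-0.57,-0.02,-0.2,5],[0,0,0,-0.57,0,-0.2,5],[0,0,0,-0.57,0,-0.2,5],[0,0,0,-0.57,0,-0.2,5],[0,0,0,0,0,0,5]]
  ]
}}

```text
clock: 15.72
eef_pos: [455.6, -179.9, 130.6]
orientation: [[-0.942, -0.004, -0.337], [-0.003, 1.0, -0.003], [0.337, -0.002, -0.942]]
ft_force: [-0.5, 1.2, -2.4]
width: 55.4
grip_force: 35.0
```

>>> {"method": "step_arm", "body": {
  "motion": [
    [[0,0,0,-0.38,0,-0.13,5],[0,0,0,-0.38,0,-0.13,5],[0,0,0,-0.19,0,-0.07,5],[0,0,0,0,0,0,5]]
  ]
}}

```text
clock: 16.23
eef_pos: [465.3, -180.0, 130.6]
orientation: [[-0.942, -0.004, -0.337], [-0.003, 1.0, -0.003], [0.337, -0.002, -0.942]]
ft_force: [0.2, -0.5, -3.6]
width: 55.1
grip_force: 35.0
```

```bash
python3 look.py f_w7|grep -v none
```

```text
t 16.27 pos [ 465.17 -180.04  130.62] q [ 0.67  0.51 -0.62  1.82  0.32  1.27  1.48] F [-0.21 -0.55 -3.95] w 55.5
disc n [0.0236 0.0023 0.9997] tilt deg xy [1.35 0.13] 4605 z mean 136.9
top centre [ 465.73 -180.07  136.75] in tool [ 1.69 -0.09 -5.88] res 0.17
top-eef [ 0.39 -0.08  6.1 ]
edge slope deg 1.09 at0 -10.18 at15 -9.9 sd 0.32
edge slope deg -0.32 at0 8.93 at15 8.84 sd 0.34
edge slope deg 0.38 at0 -0.63 at15 -0.53 sd 0.13
width 18.8 13 96
band 158 1508 rows 245 289 u 232.0 272.8421052631579 y centre -180.24 x 475.1 z 179.6
band 130 2220 rows 221 283 u 222.93103448275863 284.0 y centre -179.88 x 468.8 z 139.1
```

>>> {"method": "step_arm", "body": {
  "motion": [
    [[0,0,0,-0.3,0,0.15,5],[0,0,0,-0.3,0,0.15,5],[0,0,0,0,0,0,5]]
  ]
}}

```text
clock: 16.65
eef_pos: [469.9, -180.0, 125.5]
orientation: [[-0.941, -0.004, -0.337], [-0.003, 1.0, -0.003], [0.337, -0.002, -0.941]]
ft_force: [0.3, 0.6, -3.2]
width: 55.5
grip_force: 35.0
```

>>> {"method": "step_arm", "body": {
  "motion": [
    [[0,0,0,-0.09,0,-0.03,5],[0,0,0,-0.09,0,-0.03,5],[0,0,0,0,0,0,5]]
  ]
}}

```text
clock: 17.02
eef_pos: [471.8, -180.0, 125.8]
orientation: [[-0.942, -0.004, -0.337], [-0.003, 1.0, -0.003], [0.337, -0.002, -0.942]]
ft_force: [0.0, -0.4, -3.0]
width: 55.2
grip_force: 35.0
```

```bash
python3 look.py f_w7|grep -v none
```

```text
t 17.07 pos [ 471.78 -180.05  125.82] q [ 0.66  0.52 -0.62  1.81  0.33  1.27  1.47] F [ 0.89 -0.73 -2.63] w 55.3
disc n [0.021  0.0017 0.9998] tilt deg xy [1.2  0.09] 4796 z mean 132.1
top centre [ 472.18 -180.11  131.94] in tool [ 1.73 -0.08 -5.87] res 0.13
top-eef [ 0.34 -0.07  6.11]
edge slope deg 1.78 at0 -11.38 at15 -10.91 sd 0.28
edge slope deg -0.3 at0 10.25 at15 10.17 sd 0.29
edge slope deg 0.74 at0 -0.57 at15 -0.37 sd 0.21
width 20.95 20 96
band 158 1586 rows 229 274 u 231.4 273.5 y centre -180.27 x 475.4 z 179.2
band 130 2344 rows 208 270 u 223.0 284.0 y centre -179.89 x 468.2 z 134.9
```

Creeping until contact.

>>> {"method": "step_arm", "body": {
  "motion": [
    [[0,0,0,-0.05,0,-0.02,5],[0,0,0,-0.05,0,-0.02,5],[0,0,0,0,0,0,5]]
  ]
}}

```text
clock: 17.45
eef_pos: [472.9, -180.0, 125.8]
orientation: [[-0.942, -0.004, -0.337], [-0.003, 1.0, -0.003], [0.337, -0.002, -0.942]]
ft_force: [-0.7, -0.2, -2.2]
width: 55.3
grip_force: 35.0
```

>>> {"method": "step_arm", "body": {
  "motion": [
    [[0,0,0,-0.05,0,-0.02,5],[0,0,0,0,0,0,5]]
  ]
}}

```text
clock: 17.7
eef_pos: [473.4, -180.0, 125.8]
orientation: [[-0.942, -0.004, -0.337], [-0.003, 1.0, -0.003], [0.337, -0.002, -0.942]]
ft_force: [0.9, 0.8, -3.1]
width: 55.5
grip_force: 35.0
```

>>> {"method": "step_arm", "body": {
  "motion": [
    [[0,0,0,-0.05,0,-0.02,5],[0,0,0,0,0,0,5]]
  ]
}}

```text
clock: 17.95
eef_pos: [473.9, -180.0, 125.9]
orientation: [[-0.942, -0.004, -0.337], [-0.003, 1.0, -0.003], [0.337, -0.002, -0.942]]
ft_force: [-0.6, -0.2, -3.5]
width: 55.3
grip_force: 35.0
```

>>> {"method": "step_arm", "body": {
  "motion": [
    [[0,0,0,-0.05,0,-0.02,5],[0,0,0,0,0,0,5]]
  ]
}}

```text
clock: 18.2
eef_pos: [474.5, -180.0, 125.9]
orientation: [[-0.942, -0.004, -0.337], [-0.003, 1.0, -0.003], [0.337, -0.002, -0.942]]
ft_force: [-1.2, -0.7, -3.0]
width: 55.2
grip_force: 35.0
```

>>> {"method": "step_arm", "body": {
  "motion": [
    [[0,0,0,-0.04,0,-0.015,5],[0,0,0,0,0,0,5]]
  ]
}}

```text
clock: 18.45
eef_pos: [474.9, -180.0, 125.9]
orientation: [[-0.942, -0.004, -0.337], [-0.003, 1.0, -0.003], [0.337, -0.002, -0.942]]
ft_force: [0.9, -0.5, -3.2]
width: 55.3
grip_force: 35.0
```

>>> {"method": "step_arm", "body": {
  "motion": [
    [[0,0,0,-0.04,0,-0.015,5],[0,0,0,0,0,0,5]]
  ]
}}

```text
clock: 18.7
eef_pos: [475.3, -180.0, 125.9]
orientation: [[-0.942, -0.004, -0.337], [-0.003, 1.0, -0.003], [0.337, -0.002, -0.942]]
ft_force: [-0.1, 0.6, -2.4]
width: 55.5
grip_force: 35.0
```

>>> {"method": "step_arm", "body": {
  "motion": [
    [[0,0,0,-0.04,0,-0.015,5],[0,0,0,0,0,0,5]]
  ]
}}

```text
clock: 18.95
eef_pos: [475.5, -180.0, 125.9]
orientation: [[-0.941, -0.004, -0.337], [-0.003, 1.0, -0.003], [0.337, -0.002, -0.941]]
ft_force: [-1.9, 0.7, -3.4]
width: 55.7
grip_force: 35.0
```

>>> {"method": "step_arm", "body": {
  "motion": [
    [[0,0,0,-0.03,0,-0.01,5],[0,0,0,0,0,0,5]]
  ]
}}

```text
clock: 19.2
eef_pos: [475.6, -180.0, 125.8]
orientation: [[-0.941, -0.004, -0.338], [-0.003, 1.0, -0.003], [0.338, -0.002, -0.941]]
ft_force: [-4.5, 0.6, -2.7]
width: 55.4
grip_force: 35.0
```

>>> {"method": "step_arm", "body": {
  "motion": [
    [[0,0,0,-0.03,0,-0.01,5],[0,0,0,0,0,0,5]]
  ]
}}

```text
clock: 19.45
eef_pos: [475.7, -180.1, 125.8]
orientation: [[-0.941, -0.004, -0.338], [-0.003, 1.0, -0.003], [0.338, -0.002, -0.941]]
ft_force: [-5.4, 0.3, -1.9]
width: 55.3
grip_force: 35.0
```

>>> {"method": "step_arm", "body": {
  "motion": [
    [[0,0,0,0.04,0,0.015,5],[0,0,0,-0.05,0,0.14,5],[0,0,0,-0.05,0,0.14,5],[0,0,0,0,0,0,5]]
  ]
}}

```text
clock: 19.95
eef_pos: [475.7, -180.0, 122.8]
orientation: [[-0.941, -0.004, -0.337], [-0.003, 1.0, -0.003], [0.337, -0.002, -0.941]]
ft_force: [-4.8, 0.9, -2.6]
width: 55.4
grip_force: 35.0
```

>>> {"method": "step_arm", "body": {
  "motion": [
    [[0,0,0,-0.034,0,0.094,5],[0,0,0,-0.034,0,0.094,5],[0,0,0,0,0,0,5]]
  ]
}}

```text
clock: 20.32
eef_pos: [475.7, -180.0, 120.9]
orientation: [[-0.941, -0.004, -0.337], [-0.003, 1.0, -0.003], [0.337, -0.002, -0.941]]
ft_force: [-5.5, 0.5, -0.7]
width: 55.0
grip_force: 35.0
```

>>> {"method": "step_arm", "body": {
  "motion": [
    [[0,0,0,-0.034,0,0.094,5],[0,0,0,-0.034,0,0.094,5],[0,0,0,0,0,0,5]]
  ]
}}

```text
clock: 20.7
eef_pos: [475.7, -180.1, 119.0]
orientation: [[-0.941, -0.004, -0.337], [-0.003, 1.0, -0.003], [0.337, -0.002, -0.941]]
ft_force: [-6.3, -0.0, -0.1]
width: 55.5
grip_force: 35.0
```

>>> {"method": "step_arm", "body": {
  "motion": [
    [[0,0,0,-0.034,0,0.094,5],[0,0,0,-0.034,0,0.094,5],[0,0,0,0,0,0,5]]
  ]
}}

```text
clock: 21.08
eef_pos: [475.7, -180.0, 117.0]
orientation: [[-0.941, -0.004, -0.337], [-0.003, 1.0, -0.003], [0.337, -0.002, -0.941]]
ft_force: [-5.6, -0.2, 0.8]
width: 55.2
grip_force: 35.0
```

>>> {"method": "step_arm", "body": {
  "motion": [
    [[0,0,0,0.03,0,0.01,5],[0,0,0,0,0,0,5]]
  ]
}}

```text
clock: 21.32
eef_pos: [475.6, -180.1, 117.0]
orientation: [[-0.942, -0.004, -0.337], [-0.003, 1.0, -0.003], [0.337, -0.002, -0.942]]
ft_force: [-4.8, -0.6, 0.6]
width: 55.2
grip_force: 35.0
```

>>> {"method": "step_arm", "body": {
  "motion": [
    [[0,0,0,0.02,0,0.007,5],[0,0,0,0,0,0,5]]
  ]
}}

```text
clock: 21.58
eef_pos: [475.6, -180.1, 117.0]
orientation: [[-0.942, -0.004, -0.336], [-0.003, 1.0, -0.003], [0.336, -0.002, -0.942]]
ft_force: [-4.0, -0.9, -0.4]
width: 55.8
grip_force: 35.0
```

```bash
python3 look.py f_w8|grep -v none
```

```text
t 21.62 pos [ 475.54 -180.1   116.93] q [ 0.65  0.54 -0.61  1.8   0.34  1.26  1.47] F [-3.69 -0.01 -0.64] w 55.5
disc n [1.970e-02 8.000e-04 9.998e-01] tilt deg xy [1.13 0.05] 4727 z mean 123.2
top centre [ 475.78 -180.03  123.08] in tool [ 1.9   0.02 -5.81] res 0.19
top-eef [0.17 0.03 6.11]
edge slope deg 4.14 at0 -8.96 at15 -7.87 sd 0.22
edge slope deg 2.44 at0 5.96 at15 6.6 sd 0.35
edge slope deg 3.29 at0 -1.5 at15 -0.64 sd 0.08
width 14.6 9 96
band 158 1640 rows 220 266 u 230.94736842105263 274.05263157894734 y centre -180.3 x 475.4 z 174.2
```

>>> {"method": "step_arm", "body": {
  "motion": [
    [[0,0,0,-0.014,0,0.104,5],[0,0,0,-0.034,0,0.094,5],[0,0,0,-0.017,0,0.047,5],[0,0,0,0,0,0,5]]
  ]
}}

```text
clock: 22.12
eef_pos: [475.5, -180.1, 114.4]
orientation: [[-0.942, -0.004, -0.336], [-0.003, 1.0, -0.003], [0.336, -0.002, -0.942]]
ft_force: [0.6, -1.1, 0.4]
width: 55.3
grip_force: 35.0
```

>>> {"method": "step_arm", "body": {
  "motion": [
    [[0,0,0,0,0,0,5],[0,0,0,0,0,0,5]]
  ],
  "newtons": 10
}}

```text
clock: 22.38
eef_pos: [475.5, -180.0, 114.5]
orientation: [[-0.942, -0.004, -0.336], [-0.003, 1.0, -0.003], [0.336, -0.002, -0.942]]
ft_force: [1.9, -0.3, -0.7]
width: 55.8
grip_force: 10.0
```

>>> {"method": "step_arm", "body": {
  "motion": [
    [[0,0,0,0,0,0,5.65],[0,0,0,0,0,0,5.8],[0,0,0,0,0,0,6.2],[0,0,0,0,0,0,7.5],[0,0,0,0,0,0,9]]
  ]
}}

```text
clock: 23.0
eef_pos: [475.2, -180.1, 114.4]
orientation: [[-0.942, -0.004, -0.337], [-0.003, 1.0, -0.003], [0.337, -0.002, -0.942]]
ft_force: [-0.7, 0.2, 0.3]
width: 78.6
grip_force: 0.0
```

>>> {"method": "step_arm", "body": {
  "motion": [
    [[0,0,0,0,0,0,9],[0,0,0,0,0,0,9]]
  ]
}}

```text
clock: 23.25
eef_pos: [475.2, -180.0, 114.4]
orientation: [[-0.942, -0.004, -0.337], [-0.003, 1.0, -0.003], [0.337, -0.002, -0.942]]
ft_force: [0.3, 0.4, 0.4]
width: 89.6
grip_force: 0.0
```

```bash
python3 look.py f_w9|grep -v none;  python3 - <<'E'
from rows import *
rows([475.5,-180,240],180,20,4,9)
rows([430,0,280],178,0,5,9,([475.5,-180,240],180,20))
rows([492,241.5,152],178,-15,5,9,([430,0,280],178,0))
E
```

```text
t 23.3 pos [ 475.2  -180.07  114.4 ] q [ 0.65  0.54 -0.61  1.8   0.34  1.26  1.46] F [-0.5  -0.19 -0.29] w 90.3
disc n [1.790e-02 3.000e-04 9.998e-01] tilt deg xy [1.02 0.02] 5030 z mean 120.1
top centre [ 475.74 -180.05  120.01] in tool [ 1.4  -0.02 -5.47] res 0.18
top-eef [ 0.53 -0.    5.63]
edge slope deg 3.23 at0 -9.33 at15 -8.49 sd 1.07
edge slope deg -0.97 at0 7.07 at15 6.81 sd 0.9
edge slope deg 1.13 at0 -1.13 at15 -0.84 sd 0.97
width 15.3 6 96
band 158 1670 rows 221 267 u 230.85714285714286 274.14285714285717 y centre -180.28 x 475.5 z 172.3
[[-0.01, 0.01, 0.01, 1.05, -0.01, -2.96, 9.0], [-0.01, 0.01, 0.01, 1.05, -0.0, -2.96, 9.0], [-0.01, 0.01, 0.01, 1.06, -0.0, -2.96, 9.0], [-0.01, 0.01, 0.01, 1.06, 0.0, -2.95, 9.0]]
-
[[-0.01, -0.5, 0.05, 1.13, 3.6, -0.44, 9.0], [-0.01, -0.5, 0.05, 1.12, 3.59, -0.51, 9.0], [-0.01, -0.5, 0.05, 1.11, 3.59, -0.59, 9.0], [-0.01, -0.5, 0.05, 1.09, 3.58, -0.66, 9.0], [-0.01, -0.5, 0.05, 1.06, 3.57, -0.73, 9.0]]
-
[[0.0, -0.37, -0.0, -1.07, 4.87, 2.56, 9.0], [0.0, -0.37, -0.0, -0.94, 4.87, 2.61, 9.0], [0.0, -0.37, -0.0, -0.8, 4.87, 2.66, 9.0], [0.0, -0.37, -0.0, -0.66, 4.87, 2.7, 9.0], [0.0, -0.37, -0.0, -0.52, 4.87, 2.73, 9.0]]
-
```

>>> {"method": "step_arm", "body": {
  "motion": [
    [[0,0,0,0.35,0,-1,9],[0,0,0,1.05,0,-2.95,9],[0,0,0,1.4,0,-3.9,9],[0,0,0,1.4,0,-3.9,9]]
  ]
}}

```text
clock: 23.8
eef_pos: [475.2, -179.6, 241.2]
orientation: [[-0.942, -0.004, -0.337], [-0.003, 1.0, -0.003], [0.337, -0.002, -0.942]]
ft_force: [-0.2, -0.3, 0.1]
width: 90.2
grip_force: 0.0
```

>>> {"method": "step_arm", "body": {
  "motion": [
    [[0,-0.5,0.05,1.13,3.6,-0.45,9],[0,-0.5,0.05,1.12,3.6,-0.5,9],[0,-0.5,0.05,1.1,3.6,-0.6,9],[0,-0.5,0.05,1.1,3.6,-0.65,9],[0,-0.5,0.05,1.06,3.6,-0.7,9]]
  ]
}}

```text
clock: 24.42
eef_pos: [428.4, 2.2, 278.7]
orientation: [[-1.0, 0.03, 0.009], [0.03, 1.0, -0.009], [-0.009, -0.009, -1.0]]
ft_force: [0.2, 1.1, 0.2]
width: 90.1
grip_force: 0.0
```

>>> {"method": "step_arm", "body": {
  "motion": [
    [[0,-0.37,0,-1.07,4.9,2.55,9],[0,-0.37,0,-0.94,4.9,2.6,9],[0,-0.37,0,-0.8,4.9,2.65,9],[0,-0.37,0,-0.66,4.9,2.7,9],[0,-0.37,0,-0.5,4.9,2.7,9]]
  ]
}}

```text
clock: 25.05
eef_pos: [490.6, 243.8, 148.8]
orientation: [[-0.964, 0.031, 0.263], [0.028, 0.999, -0.015], [-0.263, -0.008, -0.965]]
ft_force: [3.1, -0.7, 0.6]
width: 89.8
grip_force: 0.0
```

>>> {"method": "step_arm", "body": {
  "motion": [
    [[0,0,0,0,0,0,9],[0,0,0,0,0,0,9]]
  ]
}}

```text
clock: 25.3
eef_pos: [489.8, 242.4, 149.3]
orientation: [[-0.965, 0.029, 0.26], [0.026, 1.0, -0.016], [-0.26, -0.009, -0.966]]
ft_force: [0.2, -1.3, 0.7]
width: 90.2
grip_force: 0.0
```

```bash
python3 - <<'E'
from rk import *
from rows import *
f=robot.grab_frame("wrist");np.savez("f_w10",**f);rack(f)
st();rows([501.8,241.8,60.5],178,-15,5,9)
P=cloud(f)
E
```

```text
board [512.5 168.5  49.5] [-0.569   0.0206  0.8221] tilt 34.71 yaw -2.07 21060 0.58
px [ 33. 178.] h 9.88 centre top [497.3  62.6  53.6] r 28.4 y mid 62.8
px [254. 179.] h 15.77 centre top [500.4 241.7  58.5] r 27.8 y mid 241.5
t 25.35 pos [490.32 241.44 149.57] q [ 0.1   0.3  -0.91  2.09  0.64  0.78  0.34] F [ 0.05  0.03 -0.61] w 90.5
[[-0.01, 0.0, 0.01, 0.24, 0.03, 1.78, 9.0], [-0.01, 0.0, 0.01, 0.24, 0.03, 1.78, 9.0], [-0.01, 0.0, 0.01, 0.24, 0.02, 1.78, 9.0], [-0.01, 0.0, 0.01, 0.24, 0.02, 1.78, 9.0], [-0.01, 0.0, 0.01, 0.24, 0.02, 1.78, 9.0]]
-
```

>>> {"method": "step_arm", "body": {
  "motion": [
    [[-0.01,0,0.01,0.24,0.02,1.9,9],[-0.01,0,0.01,0.24,0.02,1.9,9],[-0.01,0,0.01,0.24,0.02,1.9,9],[-0.01,0,0.01,0.24,0.02,1.9,9],[-0.01,0,0.01,0.24,0.02,1.1,9]]
  ]
}}

```text
clock: 25.98
eef_pos: [502.1, 240.6, 61.9]
orientation: [[-0.965, 0.039, 0.261], [0.037, 0.999, -0.01], [-0.261, -0.0, -0.965]]
ft_force: [0.4, -0.1, 0.4]
width: 90.1
grip_force: 0.0
```

>>> {"method": "step_arm", "body": {
  "motion": [
    [[0,0,0,0,0,0,9],[0,0,0,0,0,0,9]]
  ]
}}

```text
clock: 26.22
eef_pos: [501.5, 242.4, 62.6]
orientation: [[-0.965, 0.036, 0.261], [0.035, 0.999, -0.009], [-0.261, 0.001, -0.965]]
ft_force: [0.8, 0.5, -1.0]
width: 90.2
grip_force: 0.0
```

```bash
python3 - <<'E'
from rows import *
st();rows([501.9,241.7,60.6],178,-15,1,9)
E
```

```text
t 26.23 pos [501.49 242.38  62.63] q [-0.02  0.45 -0.78  2.14  0.88  0.66  0.11] F [ 0.79  0.46 -0.99] w 90.2
[[0.0, 0.02, -0.01, 0.01, -0.07, 0.21, 9.0]]
-
```

>>> {"method": "step_arm", "body": {
  "motion": [
    [[0,0,0,0,-0.07,0.2,8],[0,0,0,0,0,0,7],[0,0,0,0,0,0,5.9],[0,0,0,0,0,0,5.4],[0,0,0,0,0,0,5]]
  ],
  "newtons": 35
}}

```text
clock: 26.85
eef_pos: [501.5, 241.9, 59.9]
orientation: [[-0.965, 0.035, 0.26], [0.034, 0.999, -0.009], [-0.26, 0.0, -0.966]]
ft_force: [-0.2, 0.3, 1.5]
width: 55.2
grip_force: 35.0
```

>>> {"method": "step_arm", "body": {
  "motion": [
    [[0,0,0,0,0,0,5],[0,0,0,0,0,0,5],[0,0,0,0,0,0,5]]
  ]
}}

```text
clock: 27.22
eef_pos: [501.5, 241.8, 59.9]
orientation: [[-0.965, 0.035, 0.26], [0.034, 0.999, -0.009], [-0.26, 0.0, -0.966]]
ft_force: [-1.2, -0.5, 3.7]
width: 54.8
grip_force: 35.0
```

```bash
python3 - <<'E'
from rows import *
st()
s=robot.sense()["eef_pos"]
rows([501.5,241.7,150],178,-15,4,5)
rows([430,40,285],150,0,7,5,([501.5,241.7,150],178,-15))
rows([480,-60,290],90,0,8,5,([430,40,285],150,0))
rows([548,-180,230],0,20,12,5,([480,-60,290],90,0))
E
```

```text
t 27.23 pos [501.53 241.84  59.89] q [-0.02  0.45 -0.78  2.14  0.88  0.65  0.11] F [-1.24 -0.47  3.66] w 54.8
[[0.0, 0.0, -0.0, -0.59, -0.0, -2.18, 5.0], [0.0, 0.0, -0.0, -0.59, -0.0, -2.18, 5.0], [0.0, 0.0, -0.0, -0.58, -0.0, -2.18, 5.0], [0.0, 0.0, -0.0, -0.58, -0.0, -2.18, 5.0]]
-
[[0.07, 0.26, 0.5, 0.39, -2.92, -2.1, 5.0], [0.07, 0.26, 0.5, 0.26, -2.96, -2.06, 5.0], [0.07, 0.26, 0.5, 0.13, -2.99, -2.03, 5.0], [0.07, 0.26, 0.5, -0.0, -3.01, -2.0, 5.0], [0.07, 0.26, 0.5, -0.14, -3.03, -1.97, 5.0]]
[[0.07, 0.26, 0.5, -0.28, -3.03, -1.95, 5.0], [0.07, 0.26, 0.5, -0.42, -3.02, -1.94, 5.0]]
-
[[0.0, 0.0, 0.94, -1.17, -0.77, -0.06, 5.0], [0.0, 0.0, 0.94, -1.26, -0.61, -0.06, 5.0], [0.0, 0.0, 0.94, -1.33, -0.44, -0.06, 5.0], [0.0, 0.0, 0.94, -1.37, -0.27, -0.06, 5.0], [0.0, 0.0, 0.94, -1.4, -0.08, -0.06, 5.0]]
[[0.0, 0.0, 0.94, -1.39, 0.1, -0.06, 5.0], [0.0, 0.0, 0.94, -1.37, 0.28, -0.06, 5.0], [0.0, 0.0, 0.94, -1.32, 0.46, -0.06, 5.0]]
-
[[-0.16, 0.16, 0.93, -1.0, 0.57, 0.5, 5.0], [-0.16, 0.16, 0.93, -0.93, 0.68, 0.49, 5.0], [-0.16, 0.16, 0.93, -0.85, 0.78, 0.49, 5.0], [-0.16, 0.16, 0.93, -0.75, 0.88, 0.49, 5.0], [-0.16, 0.16, 0.93, -0.64, 0.96, 0.49, 5.0]]
[[-0.16, 0.16, 0.93, -0.53, 1.02, 0.5, 5.0], [-0.16, 0.16, 0.93, -0.4, 1.07, 0.52, 5.0], [-0.16, 0.16, 0.93, -0.27, 1.1, 0.53, 5.0], [-0.16, 0.16, 0.93, -0.14, 1.12, 0.55, 5.0], [-0.16, 0.16, 0.93, -0.01, 1.11, 0.58, 5.0]]
[[-0.16, 0.16, 0.93, 0.12, 1.09, 0.6, 5.0], [-0.16, 0.16, 0.93, 0.24, 1.05, 0.63, 5.0]]
-
```

>>> {"method": "step_arm", "body": {
  "motion": [
    [[0,0,0,-0.3,0,-1.1,5],[0,0,0,-0.6,0,-2.2,5],[0,0,0,-0.6,0,-2.2,5],[0,0,0,-0.8,0,-3.1,5]]
  ]
}}

```text
clock: 27.72
eef_pos: [500.8, 241.7, 149.7]
orientation: [[-0.965, 0.035, 0.259], [0.034, 0.999, -0.009], [-0.259, 0.0, -0.966]]
ft_force: [-0.1, -1.5, -1.7]
width: 54.6
grip_force: 35.0
```

>>> {"method": "step_arm", "body": {
  "motion": [
    [[0.07,0.26,0.5,0.39,-2.9,-2.1,5],[0.07,0.26,0.5,0.26,-3,-2.1,5],[0.07,0.26,0.5,0.13,-3,-2,5],[0.07,0.26,0.5,0,-3,-2,5],[0.07,0.26,0.5,-0.14,-3,-2,5]]
  ]
}}

```text
clock: 28.35
eef_pos: [449.1, 97.5, 246.8]
orientation: [[-0.922, 0.379, 0.075], [0.379, 0.925, -0.018], [-0.076, 0.012, -0.997]]
ft_force: [1.4, -0.4, -1.7]
width: 54.7
grip_force: 35.0
```

>>> {"method": "step_arm", "body": {
  "motion": [
    [[0.07,0.26,0.5,-0.28,-3,-1.95,5],[0.07,0.26,0.5,-0.42,-3,-1.95,5],[0,0,0.94,-1.17,-0.77,-0.06,5],[0,0,0.94,-1.26,-0.6,-0.06,5],[0,0,0.94,-1.33,-0.44,-0.06,5]]
  ]
}}

```text
clock: 28.98
eef_pos: [448.1, 3.4, 287.0]
orientation: [[-0.602, 0.798, 0.003], [0.798, 0.602, -0.004], [-0.005, 0.0, -1.0]]
ft_force: [-0.4, 0.2, -1.8]
width: 55.0
grip_force: 35.0
```

>>> {"method": "step_arm", "body": {
  "motion": [
    [[0,0,0.94,-1.37,-0.27,0,5],[0,0,0.94,-1.4,-0.1,0,5],[0,0,0.94,-1.4,0.1,0,5],[0,0,0.94,-1.37,0.3,0,5],[0,0,0.94,-1.3,0.46,0,5]]
  ]
}}

```text
clock: 29.6
eef_pos: [479.1, -59.1, 287.3]
orientation: [[0.01, 1.0, 0.003], [1.0, -0.01, -0.003], [-0.003, 0.003, -1.0]]
ft_force: [-0.1, -0.2, -2.3]
width: 55.0
grip_force: 35.0
```

```bash
python3 - <<'E'
from rows import *
st()
rows([548,-180.2,225],0,20,13,5)
E
```

```text
t 29.6 pos [479.1  -59.12 287.3 ] q [ 0.69  0.1  -0.73  1.9   0.07  1.17 -0.08] F [-0.05 -0.2  -2.29] w 55.0
[[-0.15, 0.15, 0.85, -0.92, 0.54, 0.48, 5.0], [-0.15, 0.15, 0.85, -0.86, 0.63, 0.48, 5.0], [-0.15, 0.15, 0.85, -0.79, 0.72, 0.47, 5.0], [-0.15, 0.15, 0.85, -0.71, 0.8, 0.47, 5.0], [-0.15, 0.15, 0.85, -0.62, 0.87, 0.48, 5.0]]
[[-0.15, 0.15, 0.85, -0.53, 0.93, 0.48, 5.0], [-0.15, 0.15, 0.85, -0.42, 0.98, 0.49, 5.0], [-0.15, 0.15, 0.85, -0.32, 1.01, 0.5, 5.0], [-0.15, 0.15, 0.85, -0.21, 1.03, 0.52, 5.0], [-0.15, 0.15, 0.85, -0.09, 1.04, 0.54, 5.0]]
[[-0.15, 0.15, 0.85, 0.02, 1.03, 0.56, 5.0], [-0.15, 0.15, 0.85, 0.13, 1.01, 0.58, 5.0], [-0.15, 0.15, 0.85, 0.23, 0.98, 0.61, 5.0]]
-
```

>>> {"method": "step_arm", "body": {
  "motion": [
    [[-0.15,0.15,0.85,-0.92,0.54,0.48,5],[-0.15,0.15,0.85,-0.86,0.63,0.48,5],[-0.15,0.15,0.85,-0.8,0.72,0.47,5],[-0.15,0.15,0.85,-0.7,0.8,0.47,5],[-0.15,0.15,0.85,-0.62,0.87,0.48,5]]
  ]
}}

```text
clock: 30.22
eef_pos: [505.8, -105.4, 263.4]
orientation: [[0.559, 0.818, 0.133], [0.819, -0.57, 0.064], [0.128, 0.073, -0.989]]
ft_force: [0.5, 0.2, -2.6]
width: 55.3
grip_force: 35.0
```

>>> {"method": "step_arm", "body": {
  "motion": [
    [[-0.15,0.15,0.85,-0.53,0.93,0.48,5],[-0.15,0.15,0.85,-0.42,0.98,0.5,5],[-0.15,0.15,0.85,-0.32,1,0.5,5],[-0.15,0.15,0.85,-0.2,1.03,0.52,5],[-0.15,0.15,0.85,-0.1,1.04,0.54,5]]
  ]
}}

```text
clock: 30.85
eef_pos: [532.4, -152.0, 239.6]
orientation: [[0.895, 0.351, 0.275], [0.352, -0.935, 0.046], [0.273, 0.056, -0.96]]
ft_force: [-0.6, -0.0, -2.0]
width: 54.6
grip_force: 35.0
```

>>> {"method": "step_arm", "body": {
  "motion": [
    [[-0.15,0.15,0.85,0,1.03,0.56,5],[-0.15,0.15,0.85,0.13,1,0.58,5],[-0.15,0.15,0.85,0.23,1,0.6,5],[0,0,0,0,0,0,5]]
  ]
}}

```text
clock: 31.35
eef_pos: [547.7, -179.9, 225.0]
orientation: [[0.939, 0.005, 0.343], [0.006, -1.0, -0.004], [0.343, 0.006, -0.939]]
ft_force: [-1.0, 0.4, -2.6]
width: 55.1
grip_force: 35.0
```

```bash
python3 look.py f_w11|grep -v none; python3 - <<'E'
from rows import *
rows([546,-180.2,136],0,20,5,5)
E
```

```text
t 31.4 pos [ 547.87 -179.62  225.23] q [ 0.74  0.12 -0.51  2.05 -0.03  0.64 -1.3 ] F [-0.08  0.51 -1.44] w 55.0
disc n [-0.0028  0.0044  1.    ] tilt deg xy [-0.16  0.25] 6843 z mean 225.4
top centre [ 553.12 -180.02  225.39] in tool [5.19 0.17 1.47] res 0.18
top-eef [ 5.38 -0.15  0.4 ]
edge slope deg -0.02 at0 -4.8 at15 -4.8 sd 0.06
edge slope deg -0.25 at0 4.93 at15 4.87 sd 0.03
edge slope deg -0.13 at0 0.07 at15 0.03 sd 0.02
width 9.7 80 96
band 158 600 rows 331 360 u 241.25 265.25 y centre -180.8 x 477.6 z 171.8
band 130 17 rows 330 331 u 248.0 258.0 y centre -180.63 x 478.9 z 144.1
[[0.01, -0.0, 0.01, -0.65, 0.0, 1.66, 5.0], [0.01, -0.0, 0.01, -0.65, 0.0, 1.66, 5.0], [0.01, -0.0, 0.01, -0.65, 0.0, 1.66, 5.0], [0.01, -0.0, 0.01, -0.65, 0.01, 1.66, 5.0], [0.01, -0.0, 0.01, -0.65, 0.01, 1.66, 5.0]]
-
```

>>> {"method": "step_arm", "body": {
  "motion": [
    [[0,0,0.01,-0.6,0,1.62,5],[0,0,0.01,-0.6,0,1.62,5],[0,0,0.01,-0.6,0,1.62,5],[0,0,0.01,-0.6,0,1.62,5],[0,0,0.01,-0.6,0.02,1.62,5]]
  ]
}}

```text
clock: 32.02
eef_pos: [547.9, -180.4, 138.7]
orientation: [[0.939, 0.001, 0.343], [0.002, -1.0, -0.004], [0.343, 0.004, -0.939]]
ft_force: [-0.1, 0.3, -2.5]
width: 54.9
grip_force: 35.0
```

>>> {"method": "step_arm", "body": {
  "motion": [
    [[0,0,0,-1,0,-0.36,5],[0,0,0,-1,0,-0.36,5],[0,0,0,0,0,0,5],[0,0,0,0,0,0,5]]
  ]
}}

```text
clock: 32.52
eef_pos: [526.8, -181.0, 139.3]
orientation: [[0.939, -0.003, 0.344], [-0.001, -1.0, -0.005], [0.344, 0.004, -0.939]]
ft_force: [0.4, -0.2, -2.2]
width: 55.4
grip_force: 35.0
```

```bash
python3 look.py f_w12|grep -v none
```

```text
t 32.58 pos [ 526.85 -180.89  139.12] q [ 0.72  0.21 -0.49  2.18  0.04  0.43 -1.36] F [ 0.66 -0.81 -3.01] w 55.2
disc n [-0.0339  0.0048  0.9994] tilt deg xy [-1.94  0.27] 4318 z mean 139.7
top centre [ 531.71 -181.25  139.51] in tool [4.7  0.23 1.51] res 0.29
top-eef [ 4.93 -0.25  0.2 ]
edge slope deg -0.24 at0 -4.82 at15 -4.88 sd 0.1
edge slope deg -0.15 at0 4.83 at15 4.79 sd 0.12
edge slope deg -0.19 at0 0.0 at15 -0.05 sd 0.09
width 9.7 63 96
band 158 950 rows 341 369 u 233.23076923076923 271.61538461538464 y centre -180.58 x 480.4 z 172.4
band 130 124 rows 331 342 u 245.85714285714286 259.14285714285717 y centre -180.66 x 479.3 z 145.8
```

>>> {"method": "step_arm", "body": {
  "motion": [
    [[0,0,0,-0.94,-0.07,-0.34,5],[0,0,0,-0.7,0,-0.26,5],[0,0,0,0,0,0,5],[0,0,0,0,0,0,5]]
  ]
}}

```text
clock: 33.08
eef_pos: [509.1, -180.1, 138.6]
orientation: [[0.939, -0.003, 0.343], [-0.001, -1.0, -0.004], [0.343, 0.004, -0.939]]
ft_force: [-0.9, -0.5, -2.0]
width: 54.9
grip_force: 35.0
```

```bash
python3 look.py f_w13|grep -v none
```

```text
t 33.12 pos [ 509.21 -180.01  138.6 ] q [ 0.75  0.19 -0.51  2.21  0.01  0.43 -1.32] F [ 0.39  0.73 -2.66] w 55.1
disc n [-0.0876  0.0018  0.9962] tilt deg xy [-5.02  0.1 ] 2056 z mean 139.1
top centre [ 512.78 -180.15  138.31] in tool [3.31 0.07 1.56] res 1.66
top-eef [ 3.65 -0.08 -0.33]
edge slope deg -1.03 at0 -4.64 at15 -4.91 sd 0.28
edge slope deg -1.63 at0 5.26 at15 4.84 sd 0.09
edge slope deg -1.33 at0 0.31 at15 -0.04 sd 0.17
width 9.8 75 96
band 158 470 rows 330 346 u 236.85714285714286 272.14285714285717 y centre -180.51 x 471.9 z 171.9
```

>>> {"method": "step_arm", "body": {
  "motion": [
    [[0,0,0,-0.6,0.015,-0.22,5],[0,0,0,-0.6,0,-0.22,5],[0,0,0,-0.6,0,-0.22,5],[0,0,0,-0.6,0,-0.22,5],[0,0,0,0,0,0,5]]
  ]
}}

```text
clock: 33.75
eef_pos: [482.9, -180.2, 138.6]
orientation: [[0.939, -0.003, 0.343], [-0.002, -1.0, -0.005], [0.343, 0.004, -0.939]]
ft_force: [0.3, 0.2, -1.9]
width: 54.9
grip_force: 35.0
```

>>> {"method": "step_arm", "body": {
  "motion": [
    [[0,0,0,-0.28,0,-0.1,5],[0,0,0,-0.28,0,-0.1,5],[0,0,0,0,0,0,5]]
  ]
}}

```text
clock: 34.12
eef_pos: [477.3, -180.0, 138.5]
orientation: [[0.939, -0.003, 0.343], [-0.001, -1.0, -0.004], [0.343, 0.004, -0.939]]
ft_force: [-0.3, 0.1, -1.7]
width: 55.1
grip_force: 35.0
```

```bash
python3 look.py f_w14|grep -v none
```

```text
t 34.17 pos [ 477.43 -180.02  138.47] q [ 0.81  0.14 -0.54  2.27 -0.05  0.42 -1.24] F [ 1.05 -0.63 -2.81] w 55.3
disc n [-0.0724  0.0041  0.9974] tilt deg xy [-4.15  0.23] 2222 z mean 138.9
top centre [ 481.55 -180.42  138.32] in tool [3.95 0.39 1.59] res 0.8
top-eef [ 4.25 -0.4  -0.14]
edge slope deg 1.05 at0 -8.58 at15 -8.3 sd 0.18
edge slope deg 1.03 at0 8.8 at15 9.07 sd 0.21
edge slope deg 1.04 at0 0.11 at15 0.38 sd 0.02
width 17.0 7 96
band 158 1203 rows 232 272 u 236.1764705882353 272.7647058823529 y centre -180.51 x 476.1 z 172.3
band 130 1931 rows 226 286 u 223.4814814814815 282.85185185185185 y centre -180.03 x 472.9 z 141.2
```

>>> {"method": "step_arm", "body": {
  "motion": [
    [[0,0,0,-0.19,0,-0.07,5],[0,0,0,-0.19,0,-0.07,5],[0,0,0,0,0,0,5]]
  ]
}}

```text
clock: 34.55
eef_pos: [473.3, -180.0, 138.5]
orientation: [[0.939, -0.003, 0.343], [-0.001, -1.0, -0.004], [0.343, 0.004, -0.939]]
ft_force: [0.0, -0.9, -1.8]
width: 55.1
grip_force: 35.0
```

>>> {"method": "step_arm", "body": {
  "motion": [
    [[0,0,0,-0.05,0,-0.02,5],[0,0,0,-0.04,0,-0.015,5],[0,0,0,0,0,0,5]]
  ]
}}

```text
clock: 34.92
eef_pos: [472.5, -180.0, 138.5]
orientation: [[0.939, -0.003, 0.343], [-0.001, -1.0, -0.004], [0.343, 0.004, -0.939]]
ft_force: [0.9, -0.0, -2.3]
width: 54.8
grip_force: 35.0
```

>>> {"method": "step_arm", "body": {
  "motion": [
    [[0,0,0,-0.04,0,-0.015,5],[0,0,0,0,0,0,5]]
  ]
}}

```text
clock: 35.17
eef_pos: [472.0, -180.0, 138.5]
orientation: [[0.939, -0.003, 0.343], [-0.001, -1.0, -0.004], [0.343, 0.004, -0.939]]
ft_force: [-0.4, 0.0, -1.8]
width: 55.0
grip_force: 35.0
```

>>> {"method": "step_arm", "body": {
  "motion": [
    [[0,0,0,-0.04,0,-0.015,5],[0,0,0,0,0,0,5]]
  ]
}}

```text
clock: 35.42
eef_pos: [471.6, -180.0, 138.5]
orientation: [[0.939, -0.003, 0.343], [-0.001, -1.0, -0.004], [0.343, 0.004, -0.939]]
ft_force: [-0.5, -0.5, -1.9]
width: 54.8
grip_force: 35.0
```

>>> {"method": "step_arm", "body": {
  "motion": [
    [[0,0,0,-0.04,0,-0.015,5],[0,0,0,0,0,0,5]]
  ]
}}

```text
clock: 35.67
eef_pos: [471.1, -180.0, 138.5]
orientation: [[0.939, -0.003, 0.343], [-0.001, -1.0, -0.004], [0.343, 0.004, -0.939]]
ft_force: [-0.9, -0.7, -1.7]
width: 55.0
grip_force: 35.0
```

>>> {"method": "step_arm", "body": {
  "motion": [
    [[0,0,0,-0.04,0,-0.015,5],[0,0,0,0,0,0,5]]
  ]
}}

```text
clock: 35.92
eef_pos: [470.7, -180.0, 138.5]
orientation: [[0.939, -0.003, 0.343], [-0.001, -1.0, -0.004], [0.343, 0.004, -0.939]]
ft_force: [1.1, 0.1, -2.0]
width: 54.9
grip_force: 35.0
```

>>> {"method": "step_arm", "body": {
  "motion": [
    [[0,0,0,-0.03,0,-0.01,5],[0,0,0,0,0,0,5]]
  ]
}}

```text
clock: 36.17
eef_pos: [470.5, -180.0, 138.5]
orientation: [[0.939, -0.003, 0.343], [-0.001, -1.0, -0.004], [0.343, 0.004, -0.939]]
ft_force: [0.3, 0.0, -3.0]
width: 55.1
grip_force: 35.0
```

>>> {"method": "step_arm", "body": {
  "motion": [
    [[0,0,0,-0.03,0,-0.01,5],[0,0,0,0,0,0,5]]
  ]
}}

```text
clock: 36.42
eef_pos: [470.4, -180.0, 138.7]
orientation: [[0.939, -0.003, 0.343], [-0.001, -1.0, -0.004], [0.343, 0.004, -0.939]]
ft_force: [1.6, 0.1, -2.1]
width: 54.8
grip_force: 35.0
```

>>> {"method": "step_arm", "body": {
  "motion": [
    [[0,0,0,-0.03,0,-0.01,5],[0,0,0,0,0,0,5]]
  ]
}}

```text
clock: 36.67
eef_pos: [470.2, -180.0, 138.7]
orientation: [[0.939, -0.003, 0.344], [-0.001, -1.0, -0.004], [0.344, 0.004, -0.939]]
ft_force: [4.5, 0.5, -2.9]
width: 55.3
grip_force: 35.0
```

>>> {"method": "step_arm", "body": {
  "motion": [
    [[0,0,0,0.01,0,0,5],[0,0,0,-0.07,0,0.19,5],[0,0,0,-0.07,0,0.19,5],[0,0,0,0,0,0,5]]
  ]
}}

```text
clock: 37.17
eef_pos: [470.1, -180.0, 134.4]
orientation: [[0.939, -0.003, 0.343], [-0.001, -1.0, -0.004], [0.343, 0.004, -0.939]]
ft_force: [5.7, 1.0, -0.2]
width: 55.0
grip_force: 35.0
```

>>> {"method": "step_arm", "body": {
  "motion": [
    [[0,0,0,-0.034,0,0.094,5],[0,0,0,-0.034,0,0.094,5],[0,0,0,0,0,0,5]]
  ]
}}

```text
clock: 37.55
eef_pos: [470.1, -180.0, 132.5]
orientation: [[0.939, -0.003, 0.343], [-0.001, -1.0, -0.004], [0.343, 0.004, -0.939]]
ft_force: [5.2, 0.5, 0.2]
width: 54.8
grip_force: 35.0
```

```bash
python3 look.py f_w15|grep -v none
```

```text
t 37.6 pos [ 470.13 -180.01  132.52] q [ 0.82  0.14 -0.54  2.28 -0.06  0.4  -1.22] F [4.83 0.52 0.96] w 55.4
disc n [-0.0486  0.0035  0.9988] tilt deg xy [-2.79  0.2 ] 3073 z mean 133.1
top centre [ 475.3  -180.27  132.68] in tool [4.91 0.23 1.61] res 0.91
top-eef [ 5.16 -0.24  0.17]
edge slope deg -3.63 at0 -4.29 at15 -5.25 sd 0.2
edge slope deg 0.35 at0 5.46 at15 5.55 sd 0.28
edge slope deg -1.64 at0 0.58 at15 0.15 sd 0.08
width 11.1 10 96
band 158 1178 rows 217 256 u 236.27777777777777 272.44444444444446 y centre -180.53 x 475.9 z 166.2
band 130 2056 rows 213 273 u 223.85 282.23333333333335 y centre -179.87 x 471.6 z 135.1
```

>>> {"method": "step_arm", "body": {
  "motion": [
    [[0,0,0,0.03,0,0.01,5],[0,0,0,0,0,0,5]]
  ]
}}

```text
clock: 37.85
eef_pos: [470.2, -180.0, 132.4]
orientation: [[0.939, -0.003, 0.343], [-0.001, -1.0, -0.004], [0.343, 0.004, -0.939]]
ft_force: [4.7, -0.1, 1.0]
width: 54.9
grip_force: 35.0
```

>>> {"method": "step_arm", "body": {
  "motion": [
    [[0,0,0,0.02,0,0.01,5],[0,0,0,0,0,0,5]]
  ]
}}

```text
clock: 38.1
eef_pos: [470.3, -180.0, 132.4]
orientation: [[0.939, -0.003, 0.343], [-0.001, -1.0, -0.004], [0.343, 0.004, -0.939]]
ft_force: [3.5, -0.1, 0.7]
width: 55.0
grip_force: 35.0
```

>>> {"method": "step_arm", "body": {
  "motion": [
    [[0,0,0,0.02,0,0.01,5],[0,0,0,0,0,0,5]]
  ]
}}

```text
clock: 38.35
eef_pos: [470.3, -180.0, 132.2]
orientation: [[0.94, -0.003, 0.342], [-0.001, -1.0, -0.004], [0.342, 0.003, -0.94]]
ft_force: [1.6, -0.1, -0.8]
width: 55.4
grip_force: 35.0
```

```bash
python3 look.py f_w16|grep -E 'band 158|t |top-'
```

```text
t 38.4 pos [ 470.38 -179.95  132.25] q [ 0.82  0.14 -0.54  2.28 -0.06  0.4  -1.23] F [ 1.45  0.   -0.03] w 54.8
disc n [-0.0398  0.0039  0.9992] tilt deg xy [-2.28  0.22] 3470 z mean 132.8
top-eef [ 5.15 -0.14  0.22]
band 158 1222 rows 217 257 u 236.0 273.05555555555554 y centre -180.48 x 475.9 z 169.1
```

>>> {"method": "step_arm", "body": {
  "motion": [
    [[0,0,0,-0.034,0,0.094,5],[0,0,0,-0.034,0,0.094,5],[0,0,0,0,0,0,5]]
  ]
}}

```text
clock: 38.78
eef_pos: [470.4, -179.9, 130.2]
orientation: [[0.939, -0.003, 0.343], [-0.001, -1.0, -0.004], [0.343, 0.003, -0.939]]
ft_force: [0.1, 0.7, -1.0]
width: 55.2
grip_force: 35.0
```

>>> {"method": "step_arm", "body": {
  "motion": [
    [[0,0,0,-0.034,0,0.094,5],[0,0,0,-0.034,0,0.094,5],[0,0,0,0,0,0,5]]
  ]
}}

```text
clock: 39.15
eef_pos: [470.5, -180.0, 128.3]
orientation: [[0.939, -0.003, 0.343], [-0.001, -1.0, -0.004], [0.343, 0.003, -0.939]]
ft_force: [-1.2, 0.7, 0.9]
width: 55.1
grip_force: 35.0
```

```bash
python3 look.py f_w17|grep -E 'band 158|t |top'
```

```text
t 39.2 pos [ 470.51 -179.96  128.34] q [ 0.81  0.15 -0.53  2.29 -0.05  0.39 -1.23] F [-1.31  0.69 -1.15] w 55.3
disc n [-0.0278  0.0021  0.9996] tilt deg xy [-1.59  0.12] 4144 z mean 128.7
top centre [ 475.75 -180.23  128.52] in tool [5.   0.24 1.59] res 0.24
top-eef [ 5.24 -0.26  0.23]
band 158 1289 rows 217 258 u 235.66666666666666 273.6111111111111 y centre -180.43 x 475.9 z 169.4
```

>>> {"method": "step_arm", "body": {
  "motion": [
    [[0,0,0,-0.038,0,0.092,5],[0,0,0,-0.038,0,0.092,5],[0,0,0,-0.017,0,0.047,5],[0,0,0,0,0,0,5]]
  ]
}}

```text
clock: 39.7
eef_pos: [470.6, -180.0, 125.9]
orientation: [[0.939, -0.003, 0.343], [-0.001, -1.0, -0.004], [0.343, 0.004, -0.939]]
ft_force: [-0.7, 1.5, 0.3]
width: 54.9
grip_force: 35.0
```

>>> {"method": "step_arm", "body": {
  "motion": [
    [[0,0,0,0,0,0,5],[0,0,0,0,0,0,5]]
  ],
  "newtons": 10
}}

```text
clock: 39.95
eef_pos: [470.6, -180.0, 126.0]
orientation: [[0.939, -0.003, 0.343], [-0.001, -1.0, -0.004], [0.343, 0.004, -0.939]]
ft_force: [-0.5, 1.2, -0.4]
width: 55.7
grip_force: 10.0
```

```bash
python3 look.py f_w18|grep -E 'band 158|t |top'
```

```text
t 40.0 pos [ 470.64 -180.05  126.01] q [ 0.81  0.15 -0.53  2.29 -0.05  0.38 -1.24] F [-0.37  1.49  0.53] w 55.4
disc n [-0.0266 -0.0014  0.9996] tilt deg xy [-1.52 -0.08] 4133 z mean 126.4
top centre [ 475.78 -180.26  126.26] in tool [4.9  0.2  1.53] res 0.27
top-eef [ 5.13 -0.21  0.25]
band 158 1291 rows 218 258 u 235.5 273.5 y centre -180.5 x 475.9 z 166.5
```

>>> {"method": "step_arm", "body": {
  "motion": [
    [[0,0,0,0,0,0,5.65],[0,0,0,0,0,0,5.8],[0,0,0,0,0,0,6.2],[0,0,0,0,0,0,7.5],[0,0,0,0,0,0,9]]
  ]
}}

```text
clock: 40.62
eef_pos: [470.6, -180.0, 126.0]
orientation: [[0.939, -0.003, 0.343], [-0.001, -1.0, -0.004], [0.343, 0.004, -0.939]]
ft_force: [0.2, 0.9, 0.1]
width: 78.5
grip_force: 0.0
```

>>> {"method": "step_arm", "body": {
  "motion": [
    [[0,0,0,0,0,0,9],[0,0,0,0,0,0,9]]
  ]
}}

```text
clock: 40.88
eef_pos: [470.6, -180.0, 125.9]
orientation: [[0.939, -0.003, 0.343], [-0.001, -1.0, -0.004], [0.343, 0.004, -0.939]]
ft_force: [0.1, 0.1, 0.4]
width: 90.0
grip_force: 0.0
```

```bash
python3 look.py f_w19|grep -E 'band 158|t |top'; python3 - <<'E'
from rows import *
rows([471,-180,225],0,20,4,9)
rows([480,-60,285],90,0,12,9,([471,-180,225],0,20))
rows([440,30,285],150,0,8,9,([480,-60,285],90,0))
rows([486,62.4,150],178,-15,5,9,([440,30,285],150,0))
E
```

```text
t 40.92 pos [ 470.59 -180.01  125.97] q [ 0.81  0.15 -0.53  2.29 -0.05  0.38 -1.24] F [-0.26  0.85 -0.02] w 89.8
disc n [-0.026   0.0011  0.9997] tilt deg xy [-1.49  0.06] 4157 z mean 127.2
top centre [ 475.77 -180.2   127.05] in tool [5.25 0.16 0.74] res 0.2
top-eef [ 5.18 -0.17  1.1 ]
band 158 1307 rows 217 258 u 235.42105263157896 273.57894736842104 y centre -180.48 x 475.9 z 167.4
[[0.01, -0.0, -0.0, 0.86, 0.01, -2.32, 9.0], [0.01, -0.0, -0.0, 0.86, 0.01, -2.32, 9.0], [0.01, -0.0, -0.0, 0.86, 0.0, -2.32, 9.0], [0.01, -0.0, -0.0, 0.86, 0.0, -2.32, 9.0]]
-
[[0.16, -0.16, -0.93, 0.24, -1.0, -0.44, 9.0], [0.16, -0.16, -0.93, 0.36, -0.97, -0.43, 9.0], [0.16, -0.16, -0.93, 0.47, -0.93, -0.42, 9.0], [0.16, -0.16, -0.93, 0.58, -0.87, -0.41, 9.0], [0.16, -0.16, -0.93, 0.68, -0.8, -0.4, 9.0]]
[[0.16, -0.16, -0.93, 0.77, -0.71, -0.4, 9.0], [0.16, -0.16, -0.93, 0.84, -0.62, -0.41, 9.0], [0.16, -0.16, -0.93, 0.91, -0.51, -0.41, 9.0], [0.16, -0.16, -0.93, 0.96, -0.4, -0.42, 9.0], [0.16, -0.16, -0.93, 0.99, -0.28, -0.44, 9.0]]
[[0.16, -0.16, -0.93, 1.01, -0.16, -0.46, 9.0], [0.16, -0.16, -0.93, 1.01, -0.04, -0.48, 9.0]]
-
[[0.0, 0.0, -0.94, 1.12, -0.5, 0.0, 9.0], [0.0, 0.0, -0.94, 1.18, -0.35, 0.0, 9.0], [0.0, 0.0, -0.94, 1.22, -0.19, 0.0, 9.0], [0.0, 0.0, -0.94, 1.23, -0.03, 0.0, 9.0], [0.0, 0.0, -0.94, 1.22, 0.13, 0.0, 9.0]]
[[0.0, 0.0, -0.94, 1.2, 0.29, 0.0, 9.0], [0.0, 0.0, -0.94, 1.15, 0.44, 0.0, 9.0], [0.0, 0.0, -0.94, 1.08, 0.59, 0.0, 9.0]]
-
[[-0.09, -0.37, -0.7, -0.47, 1.02, 2.7, 9.0], [-0.09, -0.37, -0.7, -0.43, 0.94, 2.74, 9.0], [-0.09, -0.37, -0.7, -0.38, 0.87, 2.77, 9.0], [-0.09, -0.37, -0.7, -0.31, 0.8, 2.8, 9.0], [-0.09, -0.37, -0.7, -0.24, 0.74, 2.82, 9.0]]
-
```

>>> {"method": "step_arm", "body": {
  "motion": [
    [[0,0,0,0.35,0,-0.94,9],[0,0,0,0.9,0,-2.5,9],[0,0,0,1.1,0,-3,9],[0,0,0,1.1,0,-3,9]]
  ]
}}

```text
clock: 41.42
eef_pos: [470.6, -179.4, 228.2]
orientation: [[0.939, -0.002, 0.343], [-0.001, -1.0, -0.004], [0.343, 0.004, -0.939]]
ft_force: [-0.1, -0.0, -0.3]
width: 90.0
grip_force: 0.0
```

>>> {"method": "step_arm", "body": {
  "motion": [
    [[0.16,-0.16,-0.93,0.24,-1,-0.44,9],[0.16,-0.16,-0.93,0.36,-1,-0.43,9],[0.16,-0.16,-0.93,0.47,-0.93,-0.42,9],[0.16,-0.16,-0.93,0.58,-0.87,-0.4,9],[0.16,-0.16,-0.93,0.68,-0.8,-0.4,9]]
  ]
}}

```text
clock: 42.05
eef_pos: [474.3, -128.8, 252.0]
orientation: [[0.766, 0.609, 0.208], [0.61, -0.79, 0.065], [0.204, 0.078, -0.976]]
ft_force: [0.8, 0.0, -0.8]
width: 90.2
grip_force: 0.0
```

>>> {"method": "step_arm", "body": {
  "motion": [
    [[0.16,-0.16,-0.93,0.77,-0.7,-0.4,9],[0.16,-0.16,-0.93,0.84,-0.6,-0.4,9],[0.16,-0.16,-0.93,0.9,-0.5,-0.4,9],[0.16,-0.16,-0.93,0.96,-0.4,-0.42,9],[0.16,-0.16,-0.93,1,-0.28,-0.44,9]]
  ]
}}

```text
clock: 42.68
eef_pos: [478.3, -78.9, 276.6]
orientation: [[0.25, 0.967, 0.058], [0.967, -0.252, 0.034], [0.047, 0.048, -0.998]]
ft_force: [-0.7, -0.2, 0.6]
width: 90.0
grip_force: 0.0
```

>>> {"method": "step_arm", "body": {
  "motion": [
    [[0.16,-0.16,-0.93,1,-0.16,-0.46,9],[0.16,-0.16,-0.93,1,0,-0.48,9],[0,0,-0.94,1.12,-0.5,0,9],[0,0,-0.94,1.2,-0.35,0,9],[0,0,-0.94,1.2,-0.2,0,9]]
  ]
}}

```text
clock: 43.3
eef_pos: [464.8, -25.2, 286.1]
orientation: [[-0.389, 0.921, 0.009], [0.921, 0.389, -0.004], [-0.007, 0.007, -1.0]]
ft_force: [-0.4, 0.0, 0.6]
width: 90.3
grip_force: 0.0
```

>>> {"method": "step_arm", "body": {
  "motion": [
    [[0,0,-0.94,1.2,0,0,9],[0,0,-0.94,1.2,0.13,0,9],[0,0,-0.94,1.2,0.3,0,9],[0,0,-0.94,1.15,0.44,0,9],[0,0,-0.94,1.1,0.6,0,9]]
  ]
}}

```text
clock: 43.92
eef_pos: [440.1, 30.8, 285.6]
orientation: [[-0.87, 0.492, 0.009], [0.492, 0.87, -0.004], [-0.01, 0.001, -1.0]]
ft_force: [-0.3, -0.4, -0.0]
width: 89.8
grip_force: 0.0
```

```bash
python3 - <<'E'
from rows import *
st()
rows([488,62.4,140],178,-15,5,9)
E
```

```text
t 43.92 pos [440.09  30.81 285.57] q [ 0.66  0.01 -0.86  1.98  0.02  1.15  0.84] F [-0.28 -0.37 -0.03] w 89.8
[[-0.09, -0.35, -0.68, -0.49, 1.02, 2.92, 9.0], [-0.09, -0.35, -0.68, -0.44, 0.94, 2.95, 9.0], [-0.09, -0.35, -0.68, -0.38, 0.86, 2.98, 9.0], [-0.09, -0.35, -0.68, -0.31, 0.79, 3.01, 9.0], [-0.09, -0.35, -0.68, -0.23, 0.72, 3.04, 9.0]]
-
```

>>> {"method": "step_arm", "body": {
  "motion": [
    [[-0.09,-0.35,-0.68,-0.5,1.02,2.9,9],[-0.09,-0.35,-0.68,-0.44,0.94,2.95,9],[-0.09,-0.35,-0.68,-0.38,0.86,3,9],[-0.09,-0.35,-0.68,-0.3,0.8,3,9],[-0.09,-0.35,-0.68,-0.23,0.72,3,9]]
  ]
}}

```text
clock: 44.55
eef_pos: [488.5, 61.9, 139.7]
orientation: [[-0.965, 0.039, 0.258], [0.037, 0.999, -0.011], [-0.258, -0.001, -0.966]]
ft_force: [1.5, -0.9, -0.2]
width: 89.9
grip_force: 0.0
```

>>> {"method": "step_arm", "body": {
  "motion": [
    [[0,0,0,0,0,0,9],[0,0,0,0,0,0,9]]
  ]
}}

```text
clock: 44.8
eef_pos: [488.6, 61.7, 141.1]
orientation: [[-0.966, 0.044, 0.256], [0.043, 0.999, -0.012], [-0.256, -0.001, -0.967]]
ft_force: [0.7, -0.2, 0.5]
width: 89.9
grip_force: 0.0
```

```bash
python3 - <<'E'
from rk import *
from rows import *
f=robot.grab_frame("wrist");np.savez("f_w20",**f);rack(f)
st();rows([496.4,62.4,60.4],178,-15,5,9)
E
```

```text
board [509.9 134.9  48.5] [-0.5697  0.0206  0.8216] tilt 34.76 yaw -2.07 24834 0.58
px [254. 178.] h 9.93 centre top [496.8  61.9  53.4] r 27.8 y mid 62.0
t 44.85 pos [488.86  61.6  141.27] q [ 0.51  0.18 -0.89  2.23  0.43  0.6   0.84] F [-0.08  0.01 -0.82] w 89.8
[[-0.0, -0.0, -0.01, 0.27, 0.02, 1.6, 9.0], [-0.0, -0.0, -0.01, 0.27, 0.02, 1.6, 9.0], [-0.0, -0.0, -0.01, 0.27, 0.02, 1.6, 9.0], [-0.0, -0.0, -0.01, 0.27, 0.02, 1.6, 9.0], [-0.0, -0.0, -0.01, 0.27, 0.02, 1.6, 9.0]]
-
```

>>> {"method": "step_arm", "body": {
  "motion": [
    [[0,0,-0.01,0.28,0.01,1.7,9],[0,0,-0.01,0.28,0.01,1.7,9],[0,0,-0.01,0.28,0.01,1.7,9],[0,0,-0.01,0.28,0.01,1.7,9],[0,0,-0.01,0.28,0.01,1.05,9]]
  ]
}}

```text
clock: 45.48
eef_pos: [495.7, 61.3, 61.0]
orientation: [[-0.966, 0.038, 0.257], [0.036, 0.999, -0.013], [-0.257, -0.003, -0.966]]
ft_force: [-0.3, 0.1, 0.1]
width: 90.1
grip_force: 0.0
```

>>> {"method": "step_arm", "body": {
  "motion": [
    [[0,0,0,0,0,0,9],[0,0,0,0,0,0,9]]
  ]
}}

```text
clock: 45.72
eef_pos: [495.5, 61.7, 61.4]
orientation: [[-0.966, 0.036, 0.257], [0.034, 0.999, -0.012], [-0.257, -0.003, -0.966]]
ft_force: [0.2, 0.4, 0.1]
width: 90.0
grip_force: 0.0
```

```bash
python3 - <<'E'
from rows import *
st();rows([496.0,62.1,60.2],178,-15,1,9)
E
```

```text
t 45.73 pos [495.45  61.65  61.42] q [ 0.33  0.33 -0.73  2.29  0.76  0.47  0.53] F [0.18 0.41 0.12] w 90.0
[[-0.02, -0.01, -0.0, -0.02, 0.05, 0.13, 9.0]]
-
```

>>> {"method": "step_arm", "body": {
  "motion": [
    [[-0.02,0,0,0,0.05,0.14,8],[0,0,0,0,0,0,7],[0,0,0,0,0,0,5.9],[0,0,0,0,0,0,5.4],[0,0,0,0,0,0,5]]
  ],
  "newtons": 35
}}

```text
clock: 46.35
eef_pos: [495.1, 62.2, 59.0]
orientation: [[-0.966, 0.035, 0.256], [0.033, 0.999, -0.009], [-0.256, -0.0, -0.967]]
ft_force: [-0.8, -1.6, 2.5]
width: 54.2
grip_force: 35.0
```

>>> {"method": "step_arm", "body": {
  "motion": [
    [[0,0,0,0,0,0,5],[0,0,0,0,0,0,5]]
  ]
}}

```text
clock: 46.6
eef_pos: [495.1, 62.2, 59.0]
orientation: [[-0.966, 0.035, 0.256], [0.033, 0.999, -0.009], [-0.256, -0.0, -0.967]]
ft_force: [-0.7, -2.3, 3.7]
width: 54.6
grip_force: 35.0
```

>>> {"method": "step_arm", "body": {
  "motion": [
    [[0,0,0,-0.26,0,-1,5],[0,0,0,-0.78,0,-2.9,5],[0,0,0,-0.78,0,-2.9,5],[0,0,0,-0.52,0,-1.9,5]]
  ]
}}

```text
clock: 47.1
eef_pos: [495.5, 62.6, 150.2]
orientation: [[-0.966, 0.034, 0.256], [0.033, 0.999, -0.008], [-0.257, 0.001, -0.967]]
ft_force: [0.0, -0.2, -0.6]
width: 54.2
grip_force: 35.0
```

```bash
python3 - <<'E'
from rows import *
st();s=robot.sense()["eef_pos"]
rows([425,0,250],178,0,4,5)
rows([403,-180.2,200],180,20,5,5,([425,0,250],178,0))
E
```

```text
t 47.1 pos [495.54  62.64 150.18] q [ 0.54  0.18 -0.91  2.21  0.42  0.62  0.87] F [ 0.02 -0.19 -0.62] w 54.2
[[0.0, 0.46, 0.0, 1.01, -1.62, -2.85, 5.0], [0.0, 0.46, 0.0, 1.19, -1.62, -2.78, 5.0], [0.0, 0.46, 0.0, 1.37, -1.63, -2.7, 5.0], [0.0, 0.46, 0.0, 1.54, -1.63, -2.6, 5.0]]
-
[[0.01, 0.5, -0.05, 0.31, -3.62, 1.0, 5.0], [0.01, 0.5, -0.05, 0.27, -3.61, 1.02, 5.0], [0.01, 0.5, -0.05, 0.22, -3.61, 1.05, 5.0], [0.01, 0.5, -0.05, 0.17, -3.61, 1.06, 5.0], [0.01, 0.5, -0.05, 0.12, -3.61, 1.08, 5.0]]
-
```

>>> {"method": "step_arm", "body": {
  "motion": [
    [[0,0.46,0,1,-1.6,-2.85,5],[0,0.46,0,1.2,-1.6,-2.8,5],[0,0.46,0,1.4,-1.6,-2.7,5],[0,0.46,0,1.5,-1.6,-2.6,5]]
  ]
}}

```text
clock: 47.6
eef_pos: [424.3, 0.4, 249.9]
orientation: [[-0.999, 0.034, -0.0], [0.034, 0.999, 0.001], [0.0, 0.001, -1.0]]
ft_force: [0.2, -1.1, -1.3]
width: 54.8
grip_force: 35.0
```

>>> {"method": "step_arm", "body": {
  "motion": [
    [[0.01,0.5,-0.05,0.3,-3.65,1,5],[0.01,0.5,-0.05,0.27,-3.65,1,5],[0.01,0.5,-0.05,0.22,-3.65,1.05,5],[0.01,0.5,-0.05,0.17,-3.6,1.05,5],[0.01,0.5,-0.05,0.12,-3.6,1.1,5]]
  ]
}}

```text
clock: 48.22
eef_pos: [403.3, -181.5, 198.7]
orientation: [[-0.94, -0.001, -0.342], [-0.001, 1.0, -0.001], [0.342, -0.0, -0.94]]
ft_force: [0.2, 0.6, 0.1]
width: 54.4
grip_force: 35.0
```

>>> {"method": "step_arm", "body": {
  "motion": [
    [[0,0,0,0,0,0,5],[0,0,0,0,0,0,5]]
  ]
}}

```text
clock: 48.48
eef_pos: [403.5, -179.7, 199.1]
orientation: [[-0.94, -0.002, -0.34], [-0.002, 1.0, -0.0], [0.34, 0.0, -0.94]]
ft_force: [-0.2, 0.1, -0.5]
width: 54.1
grip_force: 35.0
```

```bash
python3 look.py f_w21|grep -v none
```

```text
t 48.52 pos [ 403.55 -179.55  199.42] q [ 0.86  0.37 -0.79  1.88  0.28  1.36  1.52] F [ 0.28 -0.47 -0.67] w 54.6
disc n [-0.0052  0.0019  1.    ] tilt deg xy [-0.3   0.11] 6450 z mean 194.5
top centre [ 402.31 -179.68  194.48] in tool [-0.44 -0.02  4.73] res 0.13
top-eef [-1.19 -0.02 -4.59]
edge slope deg -1.3 at0 -4.7 at15 -5.04 sd 0.34
edge slope deg -1.5 at0 5.14 at15 4.74 sd 0.47
edge slope deg -1.4 at0 0.22 at15 -0.15 sd 0.4
width 9.8 77 96
band 158 698 rows 335 366 u 239.14285714285714 265.35714285714283 y centre -180.18 x 474.1 z 167.5
band 130 54 rows 330 340 u 245.66666666666666 258.8333333333333 y centre -180.24 x 471.0 z 157.0
```

```bash
python3 -c "
from rows import *
rows([415,-180.3,144.8],180,20,5,5)"
```

```text
[[-0.0, 0.0, 0.0, -0.59, -0.02, 0.95, 5.0], [-0.0, 0.0, 0.0, -0.59, -0.02, 0.95, 5.0], [-0.0, 0.0, 0.0, -0.59, -0.01, 0.95, 5.0], [-0.0, 0.0, 0.0, -0.59, -0.01, 0.95, 5.0], [-0.0, 0.0, 0.0, -0.59, -0.01, 0.95, 5.0]]
-
```

>>> {"method": "step_arm", "body": {
  "motion": [
    [[0,0,0,-0.59,-0.02,0.95,5],[0,0,0,-0.59,-0.02,0.95,5],[0,0,0,-0.59,-0.01,0.95,5],[0,0,0,-0.59,-0.01,0.95,5],[0,0,0,-0.59,-0.01,0.95,5]]
  ]
}}

```text
clock: 49.15
eef_pos: [415.1, -181.2, 143.7]
orientation: [[-0.94, -0.001, -0.341], [-0.001, 1.0, -0.001], [0.341, -0.0, -0.94]]
ft_force: [0.3, -0.3, -1.8]
width: 54.7
grip_force: 35.0
```

>>> {"method": "step_arm", "body": {
  "motion": [
    [[0,0,0,0,0,0,5],[0,0,0,0,0,0,5],[0,0,0,0,0,0,5]]
  ]
}}

```text
clock: 49.52
eef_pos: [415.1, -181.3, 144.8]
orientation: [[-0.94, -0.001, -0.34], [-0.001, 1.0, -0.001], [0.34, -0.001, -0.94]]
ft_force: [-0.3, -0.2, -0.9]
width: 54.5
grip_force: 35.0
```

```bash
python3 look.py f_w22|grep -v none; python3 - <<'E'
import cv2,numpy as np
f=np.load("f_w22.npz");cv2.imwrite("pics/c22.png",cv2.resize(f["color"][170:384,170:340,::-1],(476,600),interpolation=cv2.INTER_CUBIC))
E
```

```text
t 49.58 pos [ 415.11 -181.32  144.85] q [ 0.82  0.45 -0.76  1.9   0.34  1.28  1.46] F [ 0.4  -0.04 -0.8 ] w 54.3
disc n [-0.0046  0.0025  1.    ] tilt deg xy [-0.26  0.14] 6491 z mean 140.2
top centre [ 413.91 -181.37  140.24] in tool [-0.44 -0.08  4.74] res 0.22
top-eef [-1.19 -0.08 -4.61]
edge slope deg -0.69 at0 -4.78 at15 -4.96 sd 0.18
edge slope deg -2.11 at0 5.22 at15 4.67 sd 0.29
edge slope deg -1.4 at0 0.22 at15 -0.14 sd 0.23
width 9.8 72 96
band 158 690 rows 346 369 u 237.4 273.0 y centre -180.41 x 470.6 z 167.5
band 130 113 rows 338 354 u 247.625 262.875 y centre -180.17 x 471.1 z 157.0
```

View pics/c22.png

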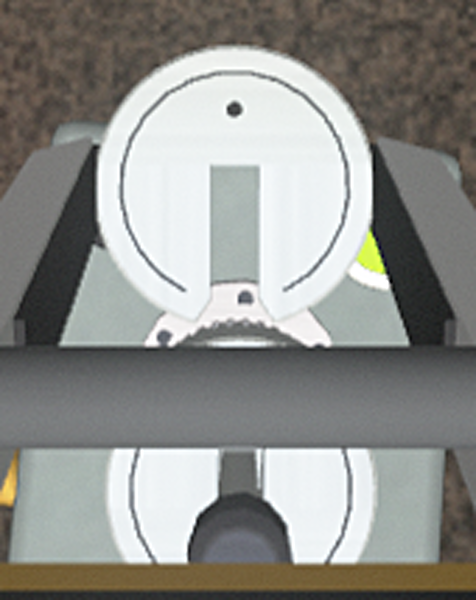

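>>> {"method": "step_arm", "body": {
  "motion": [
    [[0,0,0,-0.7,0.1,-0.25,5],[0,0,0,-0.7,0,-0.25,5],[0,0,0,-0.7,0,-0.25,5],[0,0,0,0,0,0,5],[0,0,0,0,0,0,5]]
  ]
}}

```text
clock: 50.2
eef_pos: [437.1, -180.1, 144.3]
orientation: [[-0.94, -0.001, -0.341], [-0.001, 1.0, -0.001], [0.341, -0.001, -0.94]]
ft_force: [-0.2, 0.4, -1.0]
width: 54.8
grip_force: 35.0
```

>>> {"method": "step_arm", "body": {
  "motion": [
    [[0,0,0,0,0,0,5]]
  ]
}}

```text
clock: 50.32
eef_pos: [437.1, -180.2, 144.4]
orientation: [[-0.94, -0.001, -0.341], [-0.001, 1.0, -0.001], [0.341, -0.001, -0.94]]
ft_force: [-0.6, -0.1, -0.9]
width: 54.2
grip_force: 35.0
```

```bash
python3 look.py f_w23|grep -v none
```

```text
t 50.38 pos [ 437.08 -180.24  144.44] q [ 0.79  0.49 -0.76  1.86  0.35  1.3   1.45] F [ 0.31  0.86 -1.31] w 54.5
disc n [0.0522 0.0036 0.9986] tilt deg xy [2.99 0.21] 2611 z mean 139.8
top centre [ 436.59 -180.31  139.33] in tool [-1.29 -0.07  4.94] res 1.53
top-eef [-0.47 -0.08 -5.09]
edge slope deg 1.59 at0 -5.17 at15 -4.75 sd 0.16
edge slope deg 0.42 at0 4.93 at15 5.04 sd 0.07
edge slope deg 1.01 at0 -0.12 at15 0.15 sd 0.06
width 9.8 66 96
band 158 254 rows 330 340 u 238.8 267.8 y centre -180.09 x 480.6 z 166.9
band 130 364 rows 273 284 u 225.0 282.8 y centre -179.89 x 458.5 z 141.8
```

>>> {"method": "step_arm", "body": {
  "motion": [
    [[-0.034,0,0.094,0,0.01,0,5],[0,0,0,-0.6,0,-0.22,5],[0,0,0,-0.6,0,-0.22,5],[0,0,0,-0.6,0,-0.22,5],[0,0,0,0,0,0,5]]
  ]
}}

```text
clock: 51.0
eef_pos: [457.0, -180.1, 144.3]
orientation: [[-0.94, 0.013, -0.34], [0.012, 1.0, 0.004], [0.34, -0.0, -0.94]]
ft_force: [0.2, 0.0, -0.1]
width: 54.5
grip_force: 35.0
```

>>> {"method": "step_arm", "body": {
  "motion": [
    [[0,0,0,-0.5,0,-0.18,5],[0,0,0,-0.5,0,-0.18,5],[0,0,0,-0.25,0,-0.09,5],[0,0,0,0,0,0,5]]
  ]
}}

```text
clock: 51.5
eef_pos: [469.9, -180.4, 144.4]
orientation: [[-0.94, 0.013, -0.34], [0.012, 1.0, 0.004], [0.34, -0.001, -0.94]]
ft_force: [0.3, 0.1, -0.1]
width: 54.5
grip_force: 35.0
```

```bash
python3 look.py f_w24|grep -v none
```

```text
t 51.55 pos [ 469.68 -180.49  144.43] q [ 0.75  0.53 -0.74  1.79  0.36  1.33  1.42] F [-1.23 -0.06 -0.49] w 54.7
disc n [0.0502 0.0037 0.9987] tilt deg xy [2.87 0.21] 2723 z mean 139.8
top centre [ 469.03 -180.3   139.38] in tool [-0.92  0.13  5.03] res 1.34
top-eef [-0.84  0.14 -5.04]
edge slope deg 5.86 at0 -8.11 at15 -6.57 sd 2.23
edge slope deg 3.09 at0 8.11 at15 8.92 sd 2.14
edge slope deg 4.48 at0 -0.0 at15 1.17 sd 2.17
width 15.8 15 96
band 158 1046 rows 233 269 u 236.8235294117647 270.8235294117647 y centre -180.23 x 475.4 z 166.9
band 130 2206 rows 213 271 u 226.0 283.0 y centre -179.97 x 469.7 z 142.2
```

>>> {"method": "step_arm", "body": {
  "motion": [
    [[0,0,0,-0.3,0.02,0.1,5],[0,0,0,-0.3,0,0.1,5],[0,0,0,0,0,0,5]]
  ]
}}

```text
clock: 51.92
eef_pos: [474.8, -180.3, 140.3]
orientation: [[-0.94, 0.013, -0.341], [0.012, 1.0, 0.004], [0.341, -0.0, -0.94]]
ft_force: [0.7, -0.4, -0.5]
width: 54.6
grip_force: 35.0
```

>>> {"method": "step_arm", "body": {
  "motion": [
    [[0,0,0,-0.05,0,-0.02,5],[0,0,0,-0.05,0,-0.02,5],[0,0,0,0,0,0,5]]
  ]
}}

```text
clock: 52.3
eef_pos: [475.8, -180.4, 140.7]
orientation: [[-0.94, 0.013, -0.34], [0.012, 1.0, 0.004], [0.34, -0.001, -0.94]]
ft_force: [-0.2, -0.3, -1.1]
width: 54.2
grip_force: 35.0
```

```bash
python3 look.py f_w25|grep -E "t |top|band 158"
```

```text
t 52.35 pos [ 475.76 -180.41  140.63] q [ 0.74  0.55 -0.74  1.78  0.37  1.33  1.42] F [ 1.08  0.45 -1.31] w 54.7
disc n [0.0143 0.0028 0.9999] tilt deg xy [0.82 0.16] 4730 z mean 135.9
top centre [ 474.71 -180.4   135.86] in tool [-0.61  0.01  4.89] res 0.18
top-eef [-1.09  0.02 -4.8 ]
band 158 1078 rows 220 257 u 236.23529411764707 270.88235294117646 y centre -180.33 x 475.5 z 166.9
```

>>> {"method": "step_arm", "body": {
  "motion": [
    [[0,0,0,-0.05,0,-0.02,5],[0,0,0,0,0,0,5]]
  ]
}}

```text
clock: 52.6
eef_pos: [476.3, -180.4, 140.6]
orientation: [[-0.94, 0.013, -0.34], [0.012, 1.0, 0.004], [0.34, -0.001, -0.94]]
ft_force: [-0.5, 0.3, -1.5]
width: 54.5
grip_force: 35.0
```

>>> {"method": "step_arm", "body": {
  "motion": [
    [[0,0,0,-0.03,0,-0.01,5],[0,0,0,0,0,0,5]]
  ]
}}

```text
clock: 52.85
eef_pos: [476.7, -180.4, 140.6]
orientation: [[-0.94, 0.013, -0.34], [0.012, 1.0, 0.004], [0.34, -0.001, -0.94]]
ft_force: [-0.4, -0.2, -1.0]
width: 54.4
grip_force: 35.0
```

>>> {"method": "step_arm", "body": {
  "motion": [
    [[0,0,0,-0.03,0,-0.01,5],[0,0,0,0,0,0,5]]
  ]
}}

```text
clock: 53.1
eef_pos: [476.9, -180.4, 140.6]
orientation: [[-0.94, 0.013, -0.34], [0.012, 1.0, 0.004], [0.34, -0.001, -0.94]]
ft_force: [-0.7, 0.1, -1.1]
width: 54.2
grip_force: 35.0
```

>>> {"method": "step_arm", "body": {
  "motion": [
    [[0,0,0,-0.03,0,-0.01,5],[0,0,0,0,0,0,5]]
  ]
}}

```text
clock: 53.35
eef_pos: [477.0, -180.4, 140.5]
orientation: [[-0.94, 0.013, -0.341], [0.012, 1.0, 0.004], [0.341, -0.001, -0.94]]
ft_force: [-2.7, 0.5, -1.9]
width: 54.9
grip_force: 35.0
```

>>> {"method": "step_arm", "body": {
  "motion": [
    [[0,0,0,0.015,0,0,5],[0,0,0,-0.033,0,0.094,5],[0,0,0,-0.033,0,0.094,5],[0,0,0,0,0,0,5]]
  ]
}}

```text
clock: 53.85
eef_pos: [477.0, -180.4, 138.6]
orientation: [[-0.94, 0.013, -0.34], [0.012, 1.0, 0.004], [0.34, -0.001, -0.94]]
ft_force: [-2.0, -0.6, 0.3]
width: 54.6
grip_force: 35.0
```

```bash
python3 look.py f_w26|grep -E "t |top|band 158"
```

```text
t 53.9 pos [ 477.07 -180.39  138.64] q [ 0.74  0.55 -0.74  1.78  0.37  1.33  1.42] F [-1.81 -0.06 -0.33] w 54.7
disc n [0.0172 0.003  0.9998] tilt deg xy [0.98 0.17] 4707 z mean 133.9
top centre [ 475.94 -180.4   133.81] in tool [-0.59 -0.01  4.84] res 0.23
top-eef [-1.1   0.01 -4.75]
band 158 1075 rows 218 255 u 236.1875 270.875 y centre -180.34 x 475.5 z 165.2
```

>>> {"method": "step_arm", "body": {
  "motion": [
    [[0,0,0,0.015,0,0.005,5],[0,0,0,-0.034,0,0.094,5],[0,0,0,-0.017,0,0.047,5],[0,0,0,0,0,0,5]]
  ]
}}

```text
clock: 54.4
eef_pos: [477.0, -180.4, 137.1]
orientation: [[-0.94, 0.013, -0.34], [0.012, 1.0, 0.004], [0.34, -0.001, -0.94]]
ft_force: [-2.0, -0.6, -0.5]
width: 54.5
grip_force: 35.1
```

```bash
python3 look.py f_w27|grep -E "t |top|band 158"
```

```text
t 54.45 pos [ 476.94 -180.4   137.14] q [ 0.74  0.55 -0.74  1.78  0.37  1.33  1.41] F [-0.68  0.56  0.37] w 54.7
disc n [0.0135 0.0027 0.9999] tilt deg xy [0.77 0.16] 4899 z mean 132.4
top centre [ 475.9 -180.4  132.4] in tool [-0.61 -0.    4.82] res 0.21
top-eef [-1.07  0.01 -4.74]
band 158 1090 rows 218 255 u 236.05882352941177 270.94117647058823 y centre -180.33 x 475.5 z 164.7
```

>>> {"method": "step_arm", "body": {
  "motion": [
    [[0,0,0,0.02,0,0.007,5],[0,0,0,-0.027,0,0.075,5],[0,0,0,-0.027,0,0.075,5],[0,0,0,0,0,0,5]]
  ]
}}

```text
clock: 54.95
eef_pos: [476.8, -180.4, 135.5]
orientation: [[-0.94, 0.013, -0.34], [0.012, 1.0, 0.004], [0.34, -0.001, -0.94]]
ft_force: [0.7, -0.0, 0.6]
width: 54.6
grip_force: 35.5
```

```bash
python3 look.py f_w28|grep -E "t |top|band 158"
```

```text
t 55.0 pos [ 476.81 -180.38  135.58] q [ 0.74  0.55 -0.74  1.78  0.37  1.32  1.41] F [0.37 0.7  1.47] w 54.6
disc n [0.01   0.0024 0.9999] tilt deg xy [0.57 0.14] 5033 z mean 130.8
top centre [ 475.8  -180.34  130.79] in tool [-0.67  0.03  4.78] res 0.15
top-eef [-0.99  0.04 -4.73]
band 158 1076 rows 218 255 u 236.1875 270.875 y centre -180.31 x 475.5 z 163.6
```

>>> {"method": "step_arm", "body": {
  "motion": [
    [[0,0,0,0,0,0,5],[0,0,0,0,0,0,5]]
  ],
  "newtons": 10
}}

```text
clock: 55.25
eef_pos: [476.7, -180.3, 135.6]
orientation: [[-0.94, 0.013, -0.34], [0.012, 1.0, 0.004], [0.34, -0.0, -0.94]]
ft_force: [0.6, 1.2, 0.4]
width: 55.4
grip_force: 10.0
```

>>> {"method": "step_arm", "body": {
  "motion": [
    [[0,0,0,0,0,0,5.6],[0,0,0,0,0,0,5.75],[0,0,0,0,0,0,6.2],[0,0,0,0,0,0,7.5],[0,0,0,0,0,0,9]]
  ]
}}

```text
clock: 55.88
eef_pos: [476.7, -180.5, 135.6]
orientation: [[-0.94, 0.013, -0.34], [0.012, 1.0, 0.004], [0.34, -0.001, -0.94]]
ft_force: [0.0, 0.1, -0.8]
width: 78.3
grip_force: 0.0
```

>>> {"method": "step_arm", "body": {
  "motion": [
    [[0,0,0,0,0,0,9],[0,0,0,0,0,0,9]]
  ]
}}

```text
clock: 56.12
eef_pos: [476.7, -180.4, 135.6]
orientation: [[-0.94, 0.013, -0.34], [0.012, 1.0, 0.004], [0.34, -0.001, -0.94]]
ft_force: [0.3, 0.2, 0.2]
width: 89.9
grip_force: 0.0
```

```bash
python3 look.py f_w29|grep -E "t |top|band 158"
```

```text
t 56.17 pos [ 476.69 -180.41  135.57] q [ 0.74  0.55 -0.74  1.78  0.37  1.32  1.41] F [-0.42 -0.55  0.48] w 89.8
disc n [ 0.0103 -0.001   0.9999] tilt deg xy [ 0.59 -0.05] 5388 z mean 130.8
top centre [ 475.66 -180.26  130.83] in tool [-0.63  0.13  4.8 ] res 0.12
top-eef [-1.04  0.14 -4.73]
band 158 1113 rows 218 256 u 236.0 271.1111111111111 y centre -180.33 x 475.5 z 164.9
```

Released and centred at (475.7, −180.3), with the knob height as predicted. Retreating up and handing in.

>>> {"method": "step_arm", "body": {
  "motion": [
    [[0,0,0,0.2,0,-0.56,9],[0,0,0,0.7,0,-1.9,9],[0,0,0,1,0,-2.8,9],[0,0,0,1,0,-2.8,9],[0,0,0,0,0,0,9]]
  ]
}}

```text
clock: 56.8
eef_pos: [478.1, -180.3, 224.4]
orientation: [[-0.942, 0.013, -0.337], [0.013, 1.0, 0.002], [0.337, -0.002, -0.942]]
ft_force: [1.2, 0.1, 0.3]
width: 90.1
grip_force: 0.0
```

>>> {"method": "step_arm", "body": {
  "motion": [
    [[0,0,0,0,0,0,9],[0,0,0,0,0,0,9],[0,0,0,0,0,0,9]]
  ]
}}

```text
clock: 57.18
eef_pos: [476.7, -180.3, 220.8]
orientation: [[-0.94, 0.013, -0.341], [0.012, 1.0, 0.004], [0.341, -0.0, -0.94]]
ft_force: [0.3, 0.3, -0.6]
width: 89.6
grip_force: 0.0
```

```bash
python3 - <<'E'
from h import *
f=robot.grab_frame("wrist");P=cloud(f)
M=(np.hypot(P[...,0]-475.7,P[...,1]+180.3)<32)&(P[...,2]>124)&(P[...,2]<138)
q=P[M];A=np.c_[q[:,:2]-[475.7,-180.3],np.ones(len(q))];k=np.linalg.lstsq(A,q[:,2],rcond=None)[0]
print(len(q),((q.min(0)+q.max(0))/2).round(1),k.round(3))
print(robot.finish_job())
E
```

```text
3252 [ 475.6 -180.3  128.6] [-4.10000e-02  1.00000e-03  1.30396e+02]
the job is handed in; nothing more can be done
None
```

The three discs are stacked 18, 12 and 6 mm from the bottom with alternating slots, centred and released on the floating carrier, and I handed the job in at about 57 s; `finish_job()` returned no verdict, so I can't confirm the result.

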